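# Lower the optics lift stage and zero its travel pointer

## Task

Lower the lift stage with its jack lever: squeeze in the release button in the side of the lever's grip and, with it held in, swing the lever down until it is fully home on its lower stop, then let go of it. After that, turn the pointer knob on the sloping panel back anticlockwise until it is fully home against its zero stop, and let go. Leave the lens post, the mirror mount and the optics case standing where they are.

Things in the scene. Friction and masses are not known exactly. Their poses are not given: they have to be found in the camera images.
- lift_unit: Lift unit fixed to the table: aluminium base plate, x -130 to +170, y -175 to +175 mm about its origin on the table, 12 mm thick. Jack lever on its right (-y), sloping grey panel with pointer knob left front, behind it a black housing 110 mm high and a platform with a lens (top 0.28 m) that sinks as the lever goes down. At yaw 0 axes as the world's: x away from the robot, y left, z up.
- lever_pivot (a point): Fixed point on the lever's pivot axis, in the lever's plane of swing; at (-75, -100, 70) mm from the unit's origin. Axes as lift_unit; the lever turns about y. Beside the bare shank, 20 to 25 mm to the right (-y) of the lever's plane, stands a toothed quadrant 90 mm in radius about the pivot; cheeks 97 mm above the table stand on both sides of the pivot.
- lever_grip (a point): Middle of the lever's grip, 150 mm from the pivot; moves with the lever. x along the lever to its free end, y left, z square to the lever, upwards. The grip is a dark rubber bar 95 mm long (100 to 195 mm from the pivot), 26 mm wide (y -13 to +13) and 28 mm high (z -14 to +14). Nothing stands within 50 mm on either side of it.
- jack_lever (a joint): Lever swing, rad. 0: lever rises 1.257 (72 deg) above level, leaning away from the robot (unit's +x). Grows as it swings down, away from the robot, to its lower stop at 1.05 (12 deg above level; black block under the shank). Starts in 0 to 0.6. With the button out, teeth 0.15 apart (the last near 0.57) bar the way down. With the button in, friction is about 0.3 N m and it stays where left.
- release_button (a joint): Travel of the release button, m: 0 standing out, 0.009 fully pressed (towards +y of lever_grip). It frees the lever above 0.0055. 3 N starts it, 8 N presses it fully; it springs out when let go.
- button_face (a point): Middle of the button's outer face. Aluminium bar 50 mm long (along the lever), 18 mm high, in the right (-y) side of the grip, level with the grip's middle. It stands 13 mm out of the grip's side, 4 mm when pressed: grip and button are 39 mm across, 30 mm with the button in. Squeezing the grip from both sides presses it. Axes as lever_grip.
- knob_grip (a point): Point on the pointer knob's axis at the height to grip, 34 mm out from the panel's face (150 x 150 mm, centred here). Fixed axes: z the knob's axis, out of the panel, leaning 35 deg from vertical towards the robot; x up the slope, y left. The knob: black disc 72 mm across, 9 mm high, with a bar grip 68 mm long, 16 mm wide, top 47 mm from the panel, and a metal pointer reaching to 56 mm.
- zero_knob (a joint): Turn of the pointer knob, rad, clockwise seen looking at the panel. At 0 bar and pointer lie along x of knob_grip (pointer up the slope), at angle a along (cos a, -sin a) there. 0 is the zero stop: a steel peg 14 mm high, 9 mm across, just left of the pointer, 50 mm from the axis. Starts between 0.9 and 1.9. Friction about 0.05 N m; it stays where left.
- lens_post: Bystander, loose: a round lens in a black ring on a steel post with a black round foot 64 mm across, 134 mm high; origin at the middle of its underside. Beside the unit, on the left or right.
- mirror_mount: Bystander, loose: a square mirror on a short pillar with a black foot 70 x 60 mm, 122 mm high; origin at the middle of its underside. Beside the unit, on the other side from the lens post.
- optics_case: Bystander, loose: a closed grey plastic case 80 x 120 x 40 mm lying left of the unit, on the robot's side; origin at the middle of its underside.

How it is judged:
By the outcome, as a careful person would: the job done as asked, in the order asked, and still so for the second after the job is handed in, with the robot touching nothing.
It also fails if it takes over 72 s, if anything falls off the work surface, if the arm or the gripper's body presses on something with over 40 N, if the wrist force passes 120 N, or if a joint passes its speed limit or range.

## Robot

A 7-joint arm with a two-finger parallel gripper is mounted at the origin on the work surface. World frame = base frame: x ahead of the robot, y to its left, z up, the work surface at z = 0. Lengths are in m, angles in rad, forces in N, time in s.
With the tool pointing down it reaches from about 0.35 to 0.9 m from the base axis. Payload 8.1 kg.
Tool frame: the origin (TCP) lies at the centre of the arm's flange, where the gripper is bolted on; the fingertips stand 178 mm ahead of it and the grasp point (between the pads) lies 159 mm ahead of it; z points along the fingers, y is the direction in which the jaws open and shut (so a half turn about z gives the same grasp; the last joint's range is limited). The gripper opens to 92 mm and grips with 3 to 60 N. Pads are 19 mm wide; open, the fingers measure 130 mm over their backs; the gripper's body (75 mm by 190 mm) begins 47 mm behind the grasp point.
Start: joints at [-1.304, 0.434, 0.025, 1.573, -0.012, 1.134, -0.075], TCP at [0.226, 0.583, 0.405] pointing down, gripper open.
Joint ranges: [-2.62, 2.62], [-0.44, 2.09], [-1.27, 1.32], [0.08, 2.57], [-1.32, 4.46], [0.12, 2], [-2.74, 2.74]. Speed limits (rad/s): [2.22, 2.22, 3.01, 3.01, 3.14, 3.14, 3.14].

## Interface

Orientations are given as a rotation vector (axis times angle).
In Python, from cell import arm, get_image, camera_model gives the robot as it stands. The module is installed in compiled form; this text tells all that it offers.
- The arm moves only by the shell command python3 -m pendant 'ROWS' [FORCE]. ROWS is JSON, a list that holds one entry, the list of rows, each a list of 7 numbers: the shift along the tool's x, y, z in mm, then the turn, a rotation vector about the tool's x, y, z in rad, then the closure, from -1 (fully open) to 1 (shut). In form: [[[x, y, z, rx, ry, rz, hand], ...]]. A call has 1 to 20 rows; each row is the pose to reach, as a shift and turn from the pose commanded when the call began, along the tool's axes at that moment; what a row does not reach only later rows make up. A row lasts 1/8 s, in which the tool goes at most 62.5 mm and 10.7 degrees, less where a joint would pass 70% of its speed; a pose out of reach is approached as far as the arm can. A call with a gripper value outside its range is refused whole. The fingers move at their own pace and stop on an object; FORCE is the grip in N (left out, the last holds). Time passes only in rows, so rows that repeat a pose let the fingers close. It gives the time, the measured TCP pose, the force and the opening at its end, in the units of the state.
- arm.observe(): the state, without advancing time (a new reading comes with each control period).
- get_image(name): name is "side" or "top" or "wrist"; returns the picture (400x640x3 uint8, red, green, blue); there is no depth.
- camera_model(name): a dict with "fx", "fy", "cx", "cy" (pixels), "position" and "orientation" of the camera in the world; the wrist camera has in their place "T_tool_cam" (4x4, takes a point from camera to tool coordinates, whose origin is the TCP and whose axes are the flange's). Camera axes: x right, y down, z forward; pixel columns grow to the right and rows downward; lengths in m; the calibration is good to about 2 mm. A picture is of the moment at which its call begins: read the wrist's pose just before it. camera_model takes no time and is no camera call.
- arm.sign_off(): hands the job in, once; it reports no verdict.
The state is a dict: "clock": time; "joints": joint angles; "dq": joint speeds; "joint_efforts": joint torques, N m; "position": TCP position; "ee_rot": TCP orientation; "force": force on the tool from outside, world axes, zero at the start; "ft_torque": the same for the moment, N m; "width": opening from 0.0 (shut) to 1.0 (fully open).
Only numpy, scipy, OpenCV 4.12 (cv2) and the standard library are available. Lean on these libraries where they do the work, as an engineer would, in place of code of your own. Each camera call takes 0.05 s, during which the arm holds its last target.

## Working session

There is one attempt and no reset: what is moved stays moved. The work goes in short steps, Python scripts to look and compute and a shell command to move; the robot and the scene stay as the last step left them, time stands still between calls to the robot, and variables do not carry over. Pictures are saved under pics/ and viewed, and the job is handed in when it is done.

```bash
mkdir -p pics; ls; python3 - <<'E'
from cell import arm,get_image,camera_model
import cv2,json
print(arm.observe())
for n in ["side","top","wrist"]:
    print(n,camera_model(n))
    cv2.imwrite(f"pics/a_{n}.png",get_image(n)[:,:,::-1])
E
```

```text
pics
{'clock': 0.0, 'joints': array([-1.30363056,  0.43520336,  0.02498078,  1.57406291, -0.01163114,
        1.13397674, -0.07511181]), 'dq': array([-0.00086019,  0.000289  , -0.00013526, -0.00226664,  0.00028814,
       -0.0001189 ,  0.0016032 ]), 'joint_efforts': array([-2.32982835e-03, -6.67852306e+01,  9.83619355e-01, -3.14472306e+01,
       -6.07019663e-02,  4.29723586e-02,  1.41685241e-04]), 'position': array([0.22582149, 0.58254303, 0.40397025]), 'ee_rot': array([-5.77649567e-01, -3.08785998e+00,  2.34970303e-03]), 'force': array([0.39332412, 0.04463497, 0.33634502]), 'ft_torque': array([ 0.02906176, -0.00925726,  0.00530171]), 'width': 1.0004159415964076}
side {'fx': 475.66607633974576, 'fy': 475.66607633974576, 'cx': 325.78604845695367, 'cy': 206.88821908944857, 'position': array([ 0.29552637, -0.8473196 ,  0.74163941]), 'orientation': array([-2.14335048,  0.25297032, -0.14972315])}
top {'fx': 489.3785749093402, 'fy': 489.3785749093402, 'cx': 318.7255890749716, 'cy': 194.1789452503644, 'position': array([0.44991859, 0.05006565, 1.25971863]), 'orientation': array([-2.20150774,  2.16999348, -0.1172868 ])}
wrist {'fx': 295.31651805394085, 'fy': 295.31651805394085, 'cx': 320.1211005159871, 'cy': 195.51400479088494, 'T_tool_cam': array([[-4.25146007e-04, -9.69721161e-01, -2.44214431e-01,
         6.67607078e-02],
       [ 9.99999771e-01, -5.40660351e-04,  4.05970578e-04,
        -1.96477907e-04],
       [-5.25715321e-04, -2.44214203e-01,  9.69721170e-01,
         2.05259570e-02],
       [ 0.00000000e+00,  0.00000000e+00,  0.00000000e+00,
         1.00000000e+00]])}
```

View pics/a_side.png

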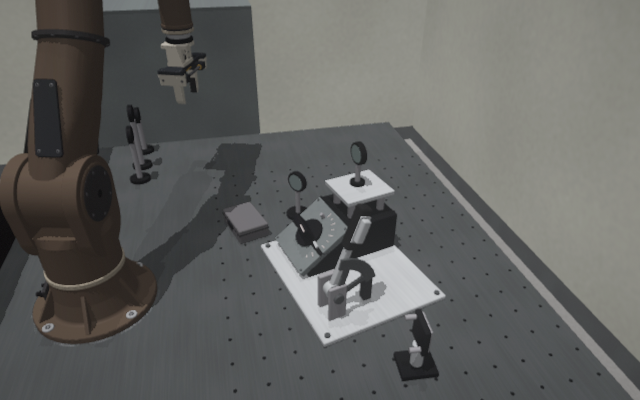

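View pics/a_top.png

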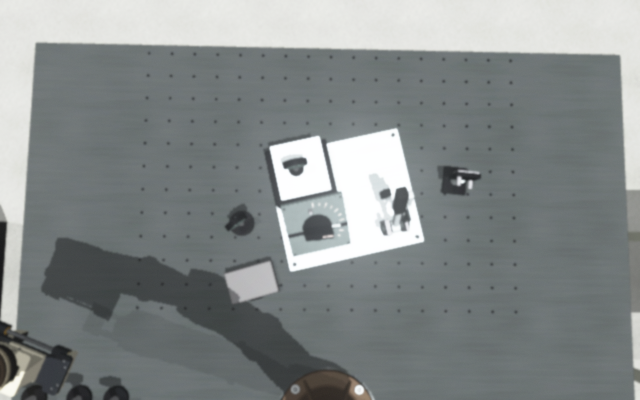

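View pics/a_wrist.png

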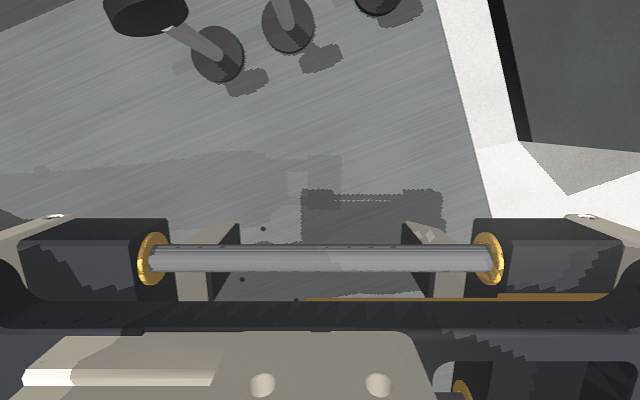

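```bash
python3 - <<'E'
import cv2
a=cv2.imread('pics/a_top.png')[110:290,220:440]; cv2.imwrite('pics/b_top.png',cv2.resize(a,None,fx=3.4,fy=3.3,interpolation=2))
a=cv2.imread('pics/a_side.png')[120:390,220:460]; cv2.imwrite('pics/b_side.png',cv2.resize(a,None,fx=2.2,fy=2.2,interpolation=2))
E
```

```text
(no output)
```

View pics/b_top.png

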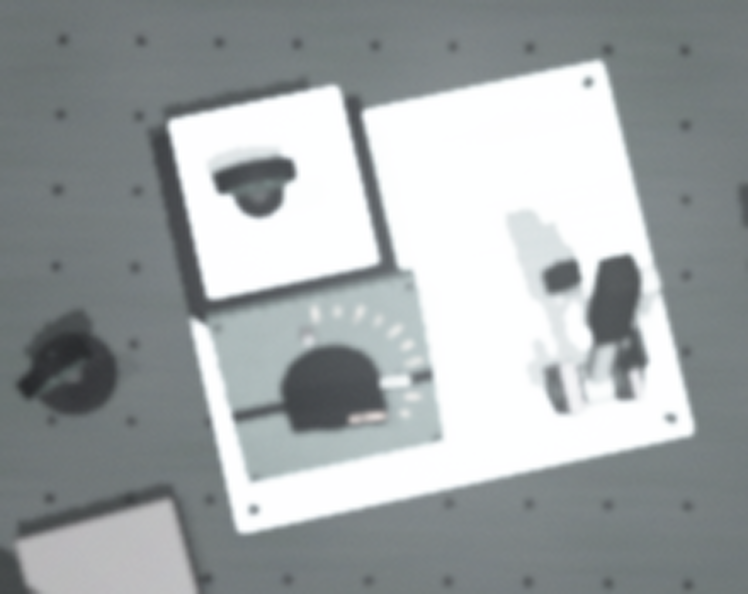

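View pics/b_side.png

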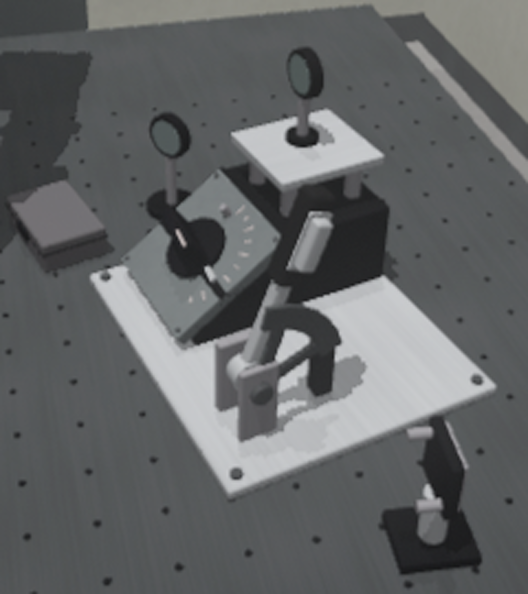

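```bash
cat > h.py <<'E'
import numpy as np,cv2
from scipy.spatial.transform import Rotation as R
from scipy.optimize import least_squares
from cell import arm,get_image,camera_model
def T(p,rv):
    M=np.eye(4);M[:3,:3]=R.from_rotvec(rv).as_matrix();M[:3,3]=p;return M
def cam(n,st=None):
    c=camera_model(n)
    if n=='wrist':
        st=st or arm.observe(); M=T(st['position'],st['ee_rot'])@c['T_tool_cam']
    else: M=T(c['position'],c['orientation'])
    return c,M
def proj(n,P,st=None,cm=None):
    c,M=cm or cam(n,st); P=np.atleast_2d(P)
    q=(P-M[:3,3])@M[:3,:3]
    return np.c_[c['fx']*q[:,0]/q[:,2]+c['cx'],c['fy']*q[:,1]/q[:,2]+c['cy']]
def ray(n,uv,z,cm=None):
    c,M=cm or cam(n); d=M[:3,:3]@np.array([(uv[0]-c['cx'])/c['fx'],(uv[1]-c['cy'])/c['fy'],1])
    return M[:3,3]+d*(z-M[2,3])/d[2]
def U(x,y,yaw): return T([x,y,0],[0,0,yaw])
def ap(M,P): return np.atleast_2d(P)@M[:3,:3].T+M[:3,3]
E
python3 - <<'E'
from h import *
ct=cam('top');cs=cam('side')
tp=np.array([[240,533],[693,435],[605,60]])/[3.4,3.3]+[220,110]
sp=np.array([[93,275],[230,495],[495,385]])/2.2+[220,120]
L=np.array([[-.13,.175,.012],[-.13,-.175,.012],[.17,-.175,.012]])
for p in tp: print(ray('top',p,.012,ct))
for p in sp: print(ray('side',p,.012,cs))
f=lambda v:np.r_[(proj('top',ap(U(*v),L),cm=ct)-tp).ravel(),(proj('side',ap(U(*v),L),cm=cs)-sp).ravel()]
r=least_squares(f,[.5,0,.2]);print(r.x,r.fun.round(1))
f=lambda v:(proj('top',ap(U(*v),L),cm=ct)-tp).ravel()
print(least_squares(f,[.5,0,.2]).x)
f=lambda v:(proj('side',ap(U(*v),L),cm=cs)-sp).ravel()
print(least_squares(f,[.5,0,.2]).x)
E
```

```text
[0.36294161 0.09471369 0.012     ]
[ 0.44200422 -0.24319617  0.012     ]
[ 0.73513786 -0.17719042  0.012     ]
[0.37129364 0.09283422 0.012     ]
[ 0.44779148 -0.24602682  0.012     ]
[ 0.73596603 -0.17281789  0.012     ]
[ 0.53187736 -0.04475963  0.2305882 ] [-0.5 -1.   0.6 -1.3 -0.4 -0.9 -2.6 -0.4 -1.4 -0.2  1.3  1. ]
[ 0.52934248 -0.04494835  0.22884746]
[ 0.53388449 -0.04401763  0.23186987]
```

```bash
cat >> h.py <<'E'
v0=[.5305,-.0448,.230]
def lever(q,v=None):
    th=1.257-q; M=np.eye(4); c,s=np.cos(th),np.sin(th)
    M[:3,:3]=np.array([[c,0,-s],[0,1,0],[s,0,c]]); M[:3,3]=[-.075,-.1,.07]
    return U(*(v or v0))@M
def knob(v=None):  # knob_grip frame orientation; position later
    a=np.radians(35); M=np.eye(4)
    z=[-np.sin(a),0,np.cos(a)];x=[np.cos(a),0,np.sin(a)]
    M[:3,:3]=np.c_[x,[0,1,0],z]; return U(*(v or v0))@M
E
python3 - <<'E'
from h import *
for n,f in (('side',4),('top',4)):
    im=cv2.imread(f'pics/a_{n}.png'); ox,oy,w,h=(310,190,110,140) if n=='side' else (300,110,140,140)
    if n=='top': ox,oy=300,150
    im=cv2.resize(im[oy:oy+h,ox:ox+w],None,fx=f,fy=f,interpolation=2)
    for q,col in ((0,(0,0,255)),(.15,(0,255,0)),(.3,(255,0,0)),(.45,(0,255,255)),(.6,(255,0,255))):
        P=ap(lever(q),[[0,0,0],[.1,0,0],[.195,0,.014],[.195,0,-.014]])
        p=((proj(n,P)-[ox,oy])*f).astype(int)
        cv2.polylines(im,[p.reshape(-1,1,2)],False,col,1)
    cv2.imwrite(f'pics/c_{n}.png',im)
E
```

```text
(no output)
```

View pics/c_side.png

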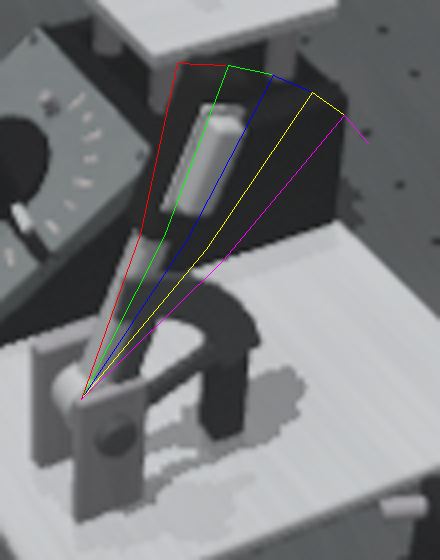

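View pics/c_top.png

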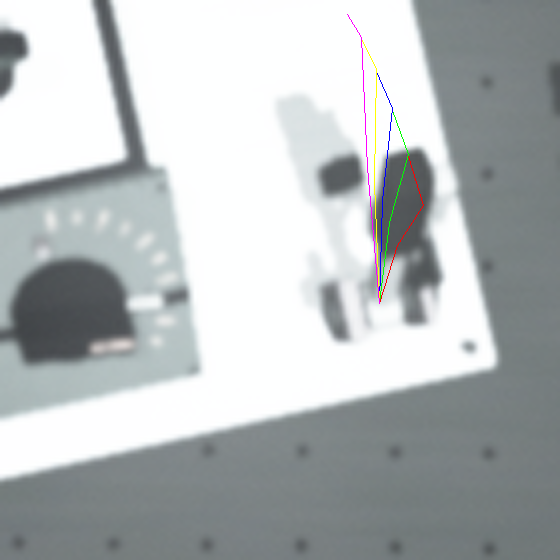

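```bash
python3 - <<'E'
from h import *
for n,f in (('side',5),('top',5)):
    im=cv2.imread(f'pics/a_{n}.png'); ox,oy,w,h=(310,190,110,120) if n=='side' else (350,150,110,110)
    im=cv2.resize(im[oy:oy+h,ox:ox+w],None,fx=f,fy=f,interpolation=2)
    for q,col in ((0,(0,0,255)),(.15,(0,255,0)),(.3,(255,0,0))):
        for y,x0,x1,z in ((-.026,.125,.175,.009),(-.013,.1,.195,.014),(.013,.1,.195,.014)):
            P=ap(lever(q),[[x0,y,-z],[x1,y,-z],[x1,y,z],[x0,y,z]])
            p=((proj(n,P)-[ox,oy])*f).astype(int)
            cv2.polylines(im,[p.reshape(-1,1,2)],True,col,1)
    cv2.imwrite(f'pics/d_{n}.png',im)
E
```

```text
(no output)
```

View pics/d_side.png

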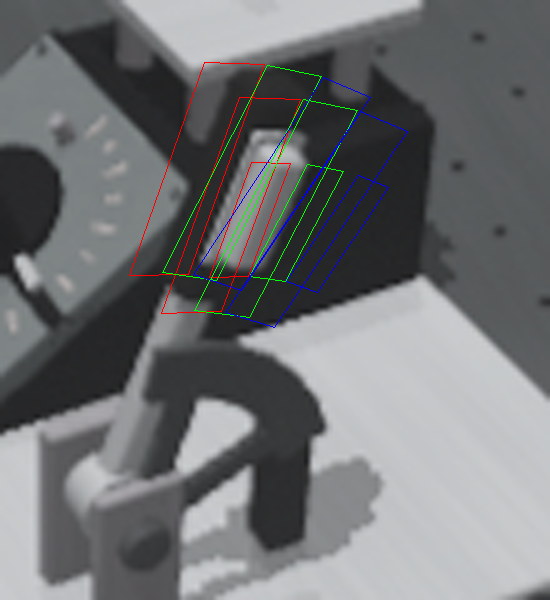

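View pics/d_top.png

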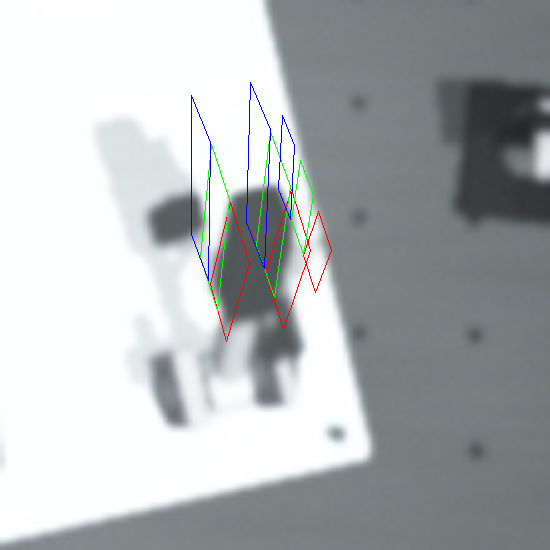

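```bash
cat >> h.py <<'E'
def tool(g,tilt,yaw=None,roll=0,off=0.159):
    "tool pose w/ grasp point at g; z tilted forward from down by tilt in plane of yaw; roll about tool z"
    yaw=v0[2] if yaw is None else yaw
    s,c=np.sin(tilt),np.cos(tilt)
    A=R.from_euler('z',yaw).as_matrix()@np.c_[[-c,0,-s],[0,1,0],[s,0,-c]]
    M=np.eye(4);M[:3,:3]=A@R.from_euler('z',roll).as_matrix();M[:3,3]=np.array(g)-off*M[:3,2];return M
def row(M,B=None):
    if B is None:
        st=arm.observe();B=T(st['position'],st['ee_rot'])
    D=np.linalg.inv(B)@M
    return np.r_[(D[:3,3]*1000).round(1),R.from_matrix(D[:3,:3]).as_rotvec().round(4)]
E
python3 - <<'E'
from h import *
print(row(tool([.33,-.05,.45],np.radians(25),off=0)).tolist())
E
```

```text
[-325.8, -552.2, -45.2, -0.132, -0.4233, -0.5899]
```

```bash
python3 -m pendant '[[[-326,-552,-45,-0.132,-0.423,-0.59,-1],[-326,-552,-45,-0.132,-0.423,-0.59,-1],[-326,-552,-45,-0.132,-0.423,-0.59,-1],[-326,-552,-45,-0.132,-0.423,-0.59,-1],[-326,-552,-45,-0.132,-0.423,-0.59,-1],[-326,-552,-45,-0.132,-0.423,-0.59,-1],[-326,-552,-45,-0.132,-0.423,-0.59,-1],[-326,-552,-45,-0.132,-0.423,-0.59,-1],[-326,-552,-45,-0.132,-0.423,-0.59,-1],[-326,-552,-45,-0.132,-0.423,-0.59,-1],[-326,-552,-45,-0.132,-0.423,-0.59,-1],[-326,-552,-45,-0.132,-0.423,-0.59,-1],[-326,-552,-45,-0.132,-0.423,-0.59,-1],[-326,-552,-45,-0.132,-0.423,-0.59,-1],[-326,-552,-45,-0.132,-0.423,-0.59,-1]]]'
python3 - <<'E'
from h import *
st=arm.observe();print(st['joints'],st['position'],st['ee_rot'])
print(row(tool([.33,-.05,.45],np.radians(25),off=0)).tolist())
np.save('w1.npy',np.r_[st['position'],st['ee_rot']])
cv2.imwrite('pics/e_w.png',get_image('wrist')[:,:,::-1])
E
```

```text
clock: 2.02
position: [0.3303, -0.049, 0.4496]
ee_rot: [-0.313, 2.689, 0.07]
force: [-0.3, -0.3, 0.1]
width: 1.0
[-0.83611422 -0.42329032  0.60616633  2.30121933  0.33231765  0.77449982
  1.39355171] [ 0.33031935 -0.04897433  0.44962403] [-0.31300347  2.68930715  0.0703602 ]
[0.3, -0.9, -0.6, 0.0014, -0.0001, 0.0014]
```

View pics/e_w.png

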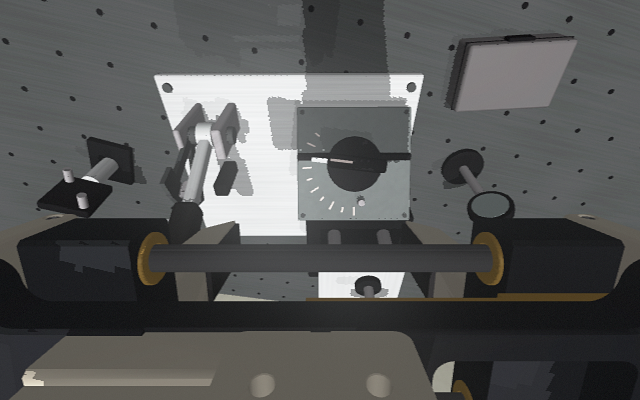

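```bash
python3 - <<'E'
import cv2
a=cv2.imread('pics/e_w.png')
cv2.imwrite('pics/e1.png',cv2.resize(a[90:235,285:425],None,fx=4.5,fy=4,interpolation=2))
cv2.imwrite('pics/e2.png',cv2.resize(a[65:245,140:290],None,fx=3.3,fy=3.3,interpolation=2))
E
```

```text
(no output)
```

View pics/e1.png

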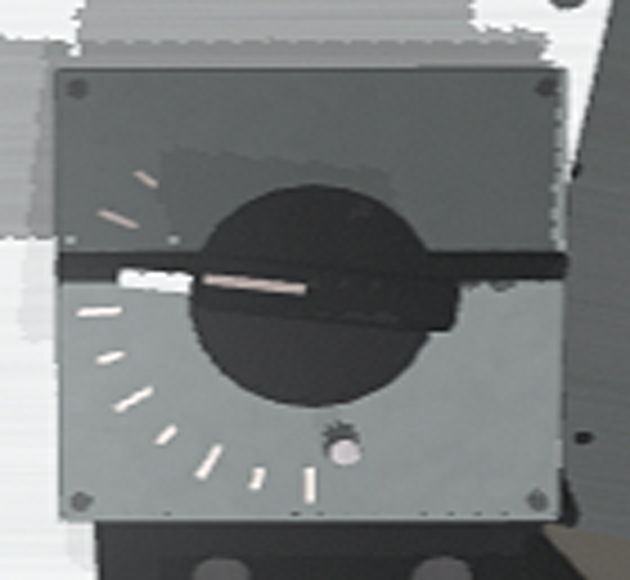

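View pics/e2.png

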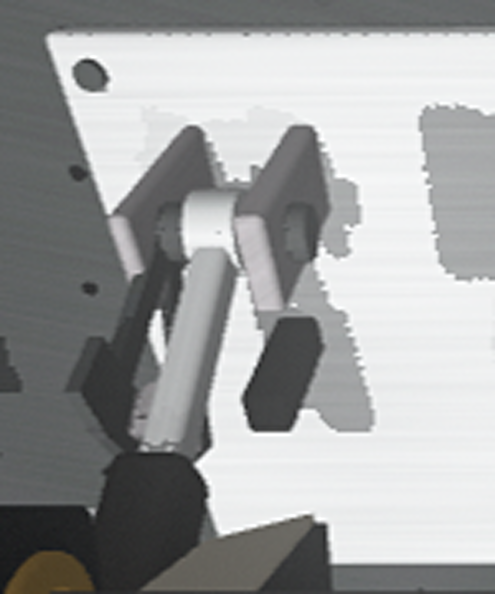

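```bash
cat > fit.py <<'E'
from h import *
w=np.load('w1.npy'); st={'position':w[:3],'ee_rot':w[3:]}
C={'top':cam('top'),'side':cam('side'),'wrist':cam('wrist',st)}
a2=lambda l,f,o:np.array(l)/f+o
L=np.array([[-.13,.175,.012],[-.13,-.175,.012],[.17,-.175,.012]])
obs=[('top',L,a2([[240,533],[693,435],[605,60]],[3.4,3.3],[220,110]),'u'),
('side',L,a2([[93,275],[230,495],[495,385]],2.2,[220,120]),'u'),
('wrist',L[:2],np.array([[423,74.],[154.5,75.5]]),'u'),
('wrist',np.array([[-.075,-.075],[-.075,.075],[.075,-.075],[.075,.075]]),a2([[57,70],[565,68],[60,520],[560,520]],[4.5,4],[285,90]),'p'),
('top',np.array([[.075,.075],[.075,-.075],[-.075,-.075],[-.075,.075]]),a2([[207,312],[412,272],[441,438],[250,480]],[3.4,3.3],[220,110]),'p'),
('side',np.array([[.075,.075],[.075,-.075],[-.075,-.075],[-.075,.075]]),a2([[218,170],[280,238],[185,345],[125,262]],2.2,[220,120]),'p')]
def panel(v,P): # origin on panel face
    K=knob(list(v[:3])); K[:3,3]=ap(U(*v[:3]),[v[3:6]])[0]; return K
def f(v,sep=False):
    r=[]
    for n,P,o,k in obs:
        if k=='u':W=ap(U(*v[:3]),P)
        else: W=ap(panel(v,P),np.c_[P,np.zeros(len(P))])
        r.append((proj(n,W,cm=C[n])-o))
    return r if sep else np.concatenate(r).ravel()
r=least_squares(f,[.53,-.045,.23,-.05,.09,.07],loss='soft_l1')
if __name__=='__main__':
    print(r.x.round(4))
    for (n,_,_,k),e in zip(obs,f(r.x,True)): print(n,k,e.round(1).tolist())
    K=panel(r.x,0); print('knob_grip',ap(K,[[0,0,.034]]))
E
python3 fit.py
```

```text
[ 0.5313 -0.0437  0.2354 -0.031   0.0872  0.0699]
top u [[-0.6, -0.5], [0.4, -1.5], [-1.1, -0.9]]
side u [[-3.1, -0.4], [-1.2, -0.5], [0.9, 0.3]]
wrist u [[0.4, 0.1], [-4.1, -0.2]]
wrist p [[-0.5, 0.0], [0.1, 0.0], [-0.1, -0.0], [-0.8, -0.5]]
top p [[-1.9, 0.9], [0.1, -0.9], [0.3, -0.5], [-1.9, 0.1]]
side p [[0.4, 0.0], [2.2, 1.2], [-3.8, -2.0], [-1.9, -0.6]]
knob_grip [[0.46187193 0.02927753 0.09778411]]
```

```bash
sed -i 's/^v0=.*/v0=[.5313,-.0437,.234]/' h.py; cat > ov.py <<'E'
from h import *
def draw(im,n,qs,f,ox,oy,cm,a=None):
    for q,col in zip(qs,((0,0,255),(0,255,0),(255,0,0),(0,255,255))):
        for y,x0,x1,z in ((-.026,.125,.175,.009),(-.013,.1,.195,.014),(.013,.1,.195,.014),(0,0,.1,0)):
            P=ap(lever(q),[[x0,y,-z],[x1,y,-z],[x1,y,z],[x0,y,z]])
            p=((proj(n,P,cm=cm)-[ox,oy])*f).round().astype(int)
            cv2.polylines(im,[p.reshape(-1,1,2)],True,col,1)
    return im
E
python3 - <<'E'
from fit import *; from ov import *
print(v0)
a=cv2.imread('pics/e_w.png');
im=cv2.resize(a[65:245,140:290],None,fx=3.3,fy=3.3,interpolation=2)
cv2.imwrite('pics/f1.png',draw(im,'wrist',(0.0,.15,.3),3.3,140,65,C['wrist']))
a=cv2.imread('pics/a_side.png');
im=cv2.resize(a[190:310,310:420],None,fx=5,fy=5,interpolation=2)
cv2.imwrite('pics/f2.png',draw(im,'side',(0.0,.1),5,310,190,C['side']))
E
```

```text
[0.5313, -0.0437, 0.234]
```

View pics/f1.png

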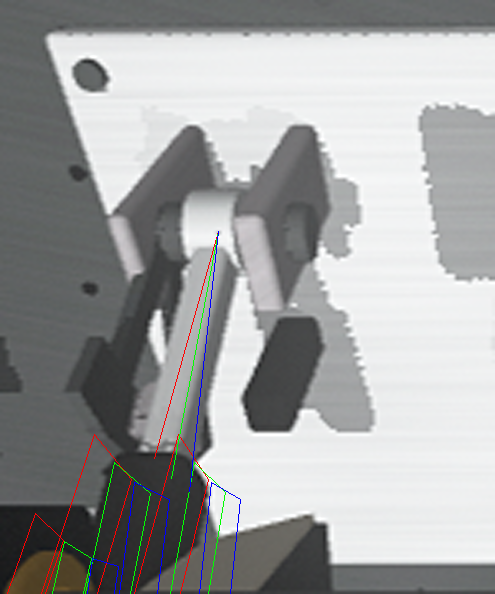

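View pics/f2.png

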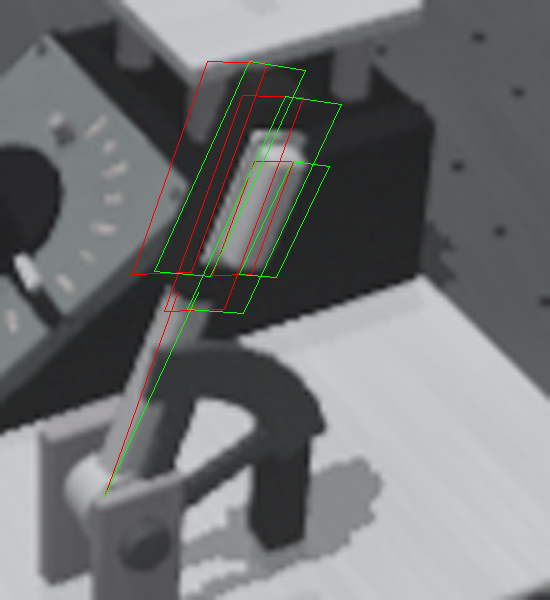

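```bash
cat >> h.py <<'E'
def levtool(q,lean=np.radians(27),y=-.0065,back=0,x=.15,z=0.0):
    g=ap(lever(q),[[x,y,z]])[0]; M=tool(g,1.257-q-lean); M[:3,3]-=back*M[:3,2]; return M
E
python3 - <<'E'
from h import *
M=levtool(.08,back=.075);print(M.round(3));print(row(M).tolist())
E
```

```text
[[-0.74  -0.232  0.631  0.391]
 [-0.176  0.973  0.15  -0.187]
 [-0.649  0.    -0.761  0.387]
 [ 0.     0.     0.     1.   ]]
[1.3, -147.8, 68.8, -0.0007, -0.2695, -0.0026]
```

```bash
python3 -m pendant '[[[1,-148,69,0,-0.269,0,-0.4],[1,-148,69,0,-0.269,0,-0.4],[1,-148,69,0,-0.269,0,-0.4],[1,-148,69,0,-0.269,0,-0.4],[1,-148,69,0,-0.269,0,-0.4],[1,-148,69,0,-0.269,0,-0.4]]]'
python3 - <<'E'
from h import *
from ov import *
st=arm.observe();print(st['joints'].round(3),st['width'])
print(row(levtool(.08,back=.075)).tolist())
np.save('w2.npy',np.r_[st['position'],st['ee_rot']])
a=get_image('wrist')[:,:,::-1].copy();cv2.imwrite('pics/g_w.png',a)
s=get_image('side')[:,:,::-1].copy();cv2.imwrite('pics/g_s.png',s)
cv2.imwrite('pics/g_w2.png',draw(a,'wrist',(.08,),1,0,0,cam('wrist',st)))
cv2.imwrite('pics/g_s2.png',cv2.resize(s[100:340,200:440],None,fx=2.4,fy=2.4,interpolation=2))
E
```

```text
clock: 2.82
position: [0.3895, -0.1867, 0.3877]
ee_rot: [-0.276, 2.425, 0.103]
force: [0.4, -0.1, 0.1]
width: 0.7
[-1.058 -0.438  1.318  2.337  0.163  0.307  2.028] 0.7002956325872345
[-0.7, -0.3, 2.0, -0.0037, -0.0017, -0.0064]
```

View pics/g_w2.png

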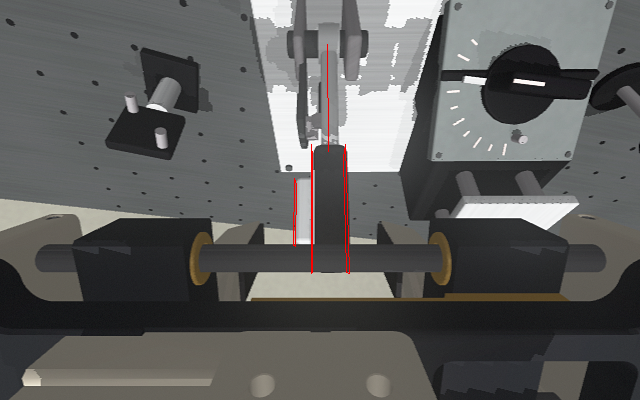

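View pics/g_s2.png

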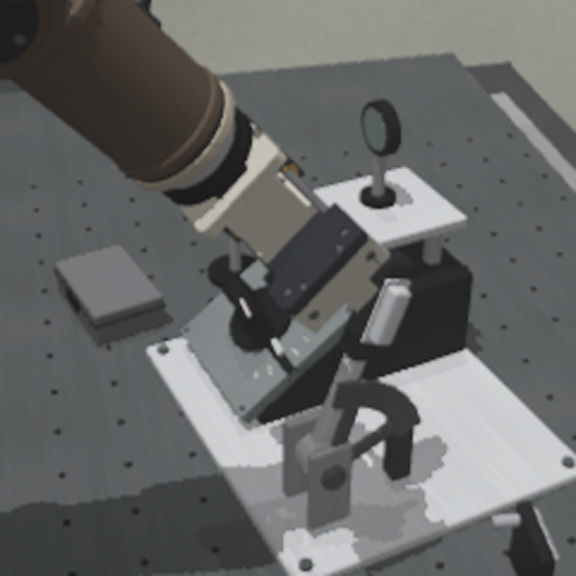

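```bash
python3 -m pendant '[[[0,0,20,0,0,0,-0.4],[0,0,39,0,0,0,-0.4],[0,0,58,0,0,0,-0.4],[0,0,76,0,0,0,-0.4],[0,0,76,0,0,0,-0.4]]]'
python3 - <<'E'
from h import *
from ov import *
st=arm.observe();print(st['joints'].round(3),st['width'],st['force'])
print(row(levtool(.08)).tolist())
a=get_image('wrist')[:,:,::-1].copy();cv2.imwrite('pics/h_w.png',a)
s=get_image('side')[:,:,::-1].copy();cv2.imwrite('pics/h_s.png',s)
cv2.imwrite('pics/h_s2.png',cv2.resize(s[100:340,200:440],None,fx=2.4,fy=2.4,interpolation=2))
E
```

```text
clock: 3.55
position: [0.4023, -0.149, 0.3727]
ee_rot: [-0.268, 2.428, 0.07]
force: [0.1, 0.4, 0.6]
width: 0.698
[-1.181 -0.437  1.317  2.385  0.615  0.245  1.496] 0.6981305945577149 [0.12877024 0.39520892 0.55092874]
[5.3, -32.4, 52.9, -0.0297, -0.0058, -0.0036]
```

View pics/h_w.png

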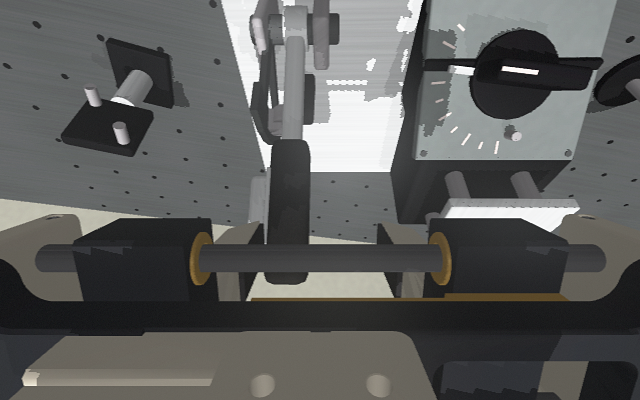

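View pics/h_s2.png

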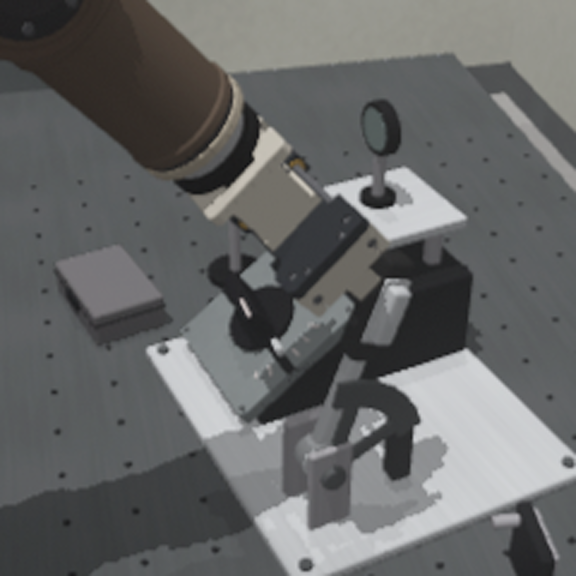

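```bash
python3 -m pendant '[[[0,-15,-30,0,0,0,-0.4],[0,-30,-75,0,0,0,-0.4],[0,-30,-100,0,0,0,-0.4],[0,-30,-100,0,0,0,-0.4]]]'
python3 - <<'E'
from h import *
st=arm.observe();print(st['joints'].round(3))
M=levtool(.08,lean=np.radians(47.4),x=.158,back=.12);print(M.round(3));print(row(M).tolist())
E
```

```text
clock: 4.15
position: [0.3442, -0.1934, 0.4515]
ee_rot: [-0.258, 2.425, 0.066]
force: [-0.3, 0.1, -0.8]
width: 0.698
[-0.65  -0.432  0.934  2.287  0.02   0.489  2.119]
[[-0.914 -0.232  0.333  0.449]
 [-0.218  0.973  0.079 -0.173]
 [-0.343  0.    -0.939  0.478]
 [ 0.     0.     0.     1.   ]]
[-98.6, -1.7, 48.9, -0.033, 0.3539, -0.0154]
```

```bash
python3 -m pendant '[[[-99,-2,49,-0.033,0.354,-0.015,-0.4],[-99,-2,49,-0.033,0.354,-0.015,-0.4],[-99,-2,49,-0.033,0.354,-0.015,-0.4],[-99,-2,49,-0.033,0.354,-0.015,-0.4],[-99,-2,49,-0.033,0.354,-0.015,-0.4],[-99,-2,49,-0.033,0.354,-0.015,-0.4]]]'
python3 - <<'E'
from h import *
st=arm.observe();print(st['joints'].round(3))
print(row(levtool(.08,lean=np.radians(47.4),x=.158,back=.12)).tolist())
print(row(levtool(.08,lean=np.radians(47.4),x=.158,back=.04)).tolist())
E
```

```text
clock: 4.9
position: [0.4496, -0.1699, 0.4761]
ee_rot: [-0.335, 2.776, 0.062]
force: [0.7, -0.9, 0.5]
width: 0.7
[-0.876  0.012  1.27   1.983 -0.279  0.891  2.351]
[0.6, -2.7, -2.3, 0.0046, -0.0019, 0.0051]
[0.4, -3.0, 77.7, 0.0046, -0.0019, 0.0051]
```

```bash
python3 -m pendant '[[[0,-3,26,0,0,0,-0.4],[0,-3,52,0,0,0,-0.4],[0,-3,78,0,0,0,-0.4],[0,-3,78,0,0,0,-0.4]]]'
python3 - <<'E'
from h import *
from ov import *
st=arm.observe();print(st['joints'].round(3))
print(row(levtool(.08,lean=np.radians(47.4),x=.158,back=.0)).tolist())
a=get_image('wrist')[:,:,::-1].copy();cv2.imwrite('pics/i_w.png',draw(a,'wrist',(.08,),1,0,0,cam('wrist',st)))
cv2.imwrite('pics/i_s.png',get_image('side')[:,:,::-1])
E
```

```text
clock: 5.4
position: [0.4761, -0.166, 0.402]
ee_rot: [-0.334, 2.779, 0.061]
force: [-1.4, -0.2, 0.1]
width: 0.701
[-0.614  0.256  1.13   2.051 -0.649  0.814  2.699]
[0.0, -0.5, 39.0, 0.004, -0.0052, 0.0047]
```

View pics/i_w.png

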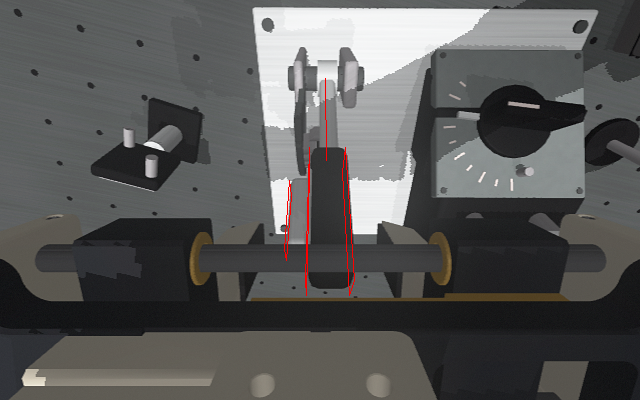

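View pics/i_s.png

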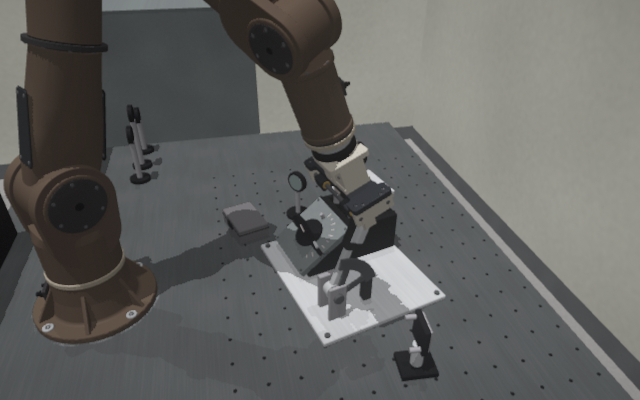

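```bash
python3 -m pendant '[[[0,0,-40,0,0,0,-0.4],[0,0,-40,0,0,0,-0.4],[0,0,-40,0,0,0,-0.4],[0,0,-40,0,0,0,-0.4],[0,0,-40,0,0,0,-0.4],[0,0,-40,0,0,0,-0.4]]]' ; python3 -c "
from h import *
print(arm.observe()['joints'].round(3))"
```

```text
clock: 6.25
position: [0.4639, -0.1691, 0.4404]
ee_rot: [-0.336, 2.778, 0.059]
force: [-0.5, -0.1, 0.5]
width: 0.698
[-0.734  0.166  1.228  2.016 -0.509  0.862  2.576]
```

```bash
python3 -m pendant '[[[0,0,0,0,0,0,-0.4],[0,0,0,0,0,0,-0.4],[0,0,0,0,0,0,-0.4],[0,0,0,0,0,0,-0.4],[0,0,0,0,0,0,-0.4],[0,0,0,0,0,0,-0.4]]]' ; python3 -c "
from h import *
print(arm.observe()['joints'].round(3))"
```

```text
clock: 7.0
position: [0.464, -0.1691, 0.4407]
ee_rot: [-0.336, 2.777, 0.06]
force: [-0.1, 0.0, 0.5]
width: 0.702
[-0.734  0.165  1.228  2.016 -0.509  0.862  2.576]
```

```bash
cat > kin.py <<'E'
from h import *
from scipy.optimize import least_squares
data=[([-1.30363056,0.43520336,0.02498078,1.57406291,-0.01163114,1.13397674,-0.07511181],[0.22582149,0.58254303,0.40397025],[-5.77649567e-01,-3.08785998e+00,2.34970303e-03]),
([-0.83611422,-0.42329032,0.60616633,2.30121933,0.33231765,0.77449982,1.39355171],[0.33031935,-0.04897433,0.44962403],[-0.31300347,2.68930715,0.0703602]),
([-1.058,-0.438,1.318,2.337,0.163,0.307,2.028],[.3895,-.1867,.3877],[-.276,2.425,.103]),
([-1.181,-0.437,1.317,2.385,0.615,0.245,1.496],[.4023,-.149,.3727],[-.268,2.428,.07]),
([-0.65,-0.432,0.934,2.287,0.02,0.489,2.119],[.3442,-.1934,.4515],[-.258,2.425,.066]),
([-0.876,0.012,1.27,1.983,-0.279,0.891,2.351],[.4496,-.1699,.4761],[-.335,2.776,.062]),
([-0.614,0.256,1.13,2.051,-0.649,0.814,2.699],[.4761,-.166,.402],[-.334,2.779,.061]),
([-0.734,0.165,1.228,2.016,-0.509,0.862,2.576],[.464,-.1691,.4407],[-.336,2.777,.06])]
def tr(x,y,z): M=np.eye(4);M[:3,3]=[x,y,z];return M
def rz(a): return T([0,0,0],[0,0,a])
def ry(a): return T([0,0,0],[0,a,0])
def fk(q,p,s):
    h,L1,L2,L3,e1,e2,e3,e4,e5,c=p
    M=tr(0,0,h)@rz(s[0]*q[0]+e5)@tr(e4,0,0)@ry(s[1]*q[1])@rz(s[2]*q[2])@tr(e1,0,L1)@ry(s[3]*q[3])@tr(e2,0,0)@rz(s[4]*q[4])@tr(0,0,L2)@ry(s[5]*q[5])@tr(e3,0,0)@rz(s[6]*q[6])@tr(0,0,L3)@rz(c)
    return M
def err(M,P,rv):
    D=M[:3,:3].T@R.from_rotvec(rv).as_matrix()
    return np.r_[(M[:3,3]-P),.3*R.from_matrix(D).as_rotvec()]
E
cat > kfit.py <<'E'
from kin import *
import itertools
best=None
for s1,s3,s5,s7 in itertools.product((1,-1),repeat=4):
  for c in (0,1.57,3.14,-1.57):
    s=(s1,1,s3,1,s5,1,s7)
    f=lambda p:np.concatenate([err(fk(q,p,s),P,rv) for q,P,rv in data])
    r=least_squares(f,[.35,.42,.42,.2,0,0,0,0,0,c],max_nfev=60)
    if best is None or r.cost<best[0]: best=(r.cost,s,r.x); print(r.cost,s,r.x.round(4))
E
python3 kfit.py
```

```text
0.2983107838485233 (1, 1, 1, 1, 1, 1, 1) [ 0.8315 -0.4728 -0.2655  0.2036  0.3251 -0.2471  0.365   0.3096  0.4451
 -1.4388]
0.29831078029257774 (1, 1, 1, 1, 1, 1, 1) [ 0.8318 -0.4729 -0.2654  0.204   0.3251 -0.2472  0.3651  0.3094  0.4445
  4.8438]
0.29831077946992324 (1, 1, 1, 1, 1, 1, 1) [ 0.8318 -0.4729 -0.2654  0.2039  0.3252 -0.2472  0.3651  0.3094  0.4445
  4.8439]
0.1807567602839205 (1, 1, -1, 1, -1, 1, -1) [ 0.3415  0.5029  0.6369  0.1369 -0.2758  0.0608 -0.2517 -0.2555  2.1944
  1.9082]
0.0008255974697995777 (-1, 1, -1, 1, -1, 1, -1) [ 0.2936  0.5576  0.4557  0.2301 -0.012  -0.0298  0.0055 -0.014  -0.062
  1.5164]
```

```bash
cat > kin2.py <<'E'
from kin import *
S=(-1,1,-1,1,-1,1,-1)
def fk2(q,p):
    h,L1,L2,L3=p[:4]; d=p[4:11]; y=p[11:15]; e=p[15:18]; c=p[18]
    q=np.array(q)*S+d
    return tr(0,0,h)@rz(q[0])@tr(e[0],y[0],0)@ry(q[1])@rz(q[2])@tr(e[1],y[1],L1)@ry(q[3])@tr(-e[1],y[2],0)@rz(q[4])@tr(0,0,L2)@ry(q[5])@tr(e[2],y[3],0)@rz(q[6])@tr(0,0,L3)@rz(c)
p0=np.r_[.29,.5576,.4557,.23,np.zeros(7),np.zeros(4),0,0,0,1.5164]
def f(p): return np.r_[np.concatenate([err(fk2(q,p),P,rv) for q,P,rv in data])/.002,(p[4:11])/.02,p[11:18]/.02]
sol=least_squares(f,p0,max_nfev=300)
P=sol.x
if __name__=='__main__':
    print(sol.cost,P.round(4)); print(np.array([err(fk2(q,P),X,rv) for q,X,rv in data]).round(4))
E
python3 kin2.py
```

```text
1.8118237008512823 [ 2.7270e-01  5.5780e-01  4.2730e-01  1.9380e-01 -1.3000e-03 -9.0000e-04
 -8.0000e-04  1.1000e-03  1.0000e-04 -3.0000e-04  0.0000e+00 -3.5400e-02
 -8.3000e-03 -8.3000e-03 -1.0000e-04  1.0000e-04  7.0000e-04  0.0000e+00
  1.5686e+00]
[[ 0.      0.0001 -0.0001  0.      0.0001  0.    ]
 [-0.0002  0.0002  0.     -0.     -0.0001  0.0001]
 [-0.0002 -0.0001 -0.0002  0.     -0.     -0.0002]
 [ 0.0003 -0.0001  0.     -0.0002  0.0001  0.0001]
 [ 0.0001  0.0002  0.0001 -0.      0.      0.    ]
 [-0.0001 -0.0001 -0.     -0.     -0.      0.0001]
 [ 0.      0.0001  0.0001  0.0001 -0.      0.    ]
 [-0.0002 -0.0001 -0.     -0.      0.0001 -0.0001]]
```

```bash
cat > ik.py <<'E'
from kin2 import *
lo=np.array([-2.62,-.44,-1.27,.08,-1.32,.12,-2.74]);hi=np.array([2.62,2.09,1.32,2.57,4.46,2,2.74])
def ik(M,n=60,seed=0,ref=None):
    rng=np.random.default_rng(seed);out=[]
    rv=R.from_matrix(M[:3,:3]).as_rotvec()
    for i in range(n):
        q0=rng.uniform(lo,hi) 
        r=least_squares(lambda q:err(fk2(q,P),M[:3,3],rv),q0,bounds=(lo,hi),max_nfev=60)
        if r.cost<1e-7: out.append((np.min(np.minimum(r.x-lo,hi-r.x)/[1,1,1,1,1,1,1]),r.x))
    out.sort(key=lambda t:-t[0]); return out
E
cat > scan.py <<'E'
from ik import *
kg=np.array([.4619,.0293,.0978])
for nm,mk in (('lever0 tilt20',lambda ro:levtool(.08,np.radians(47.4),x=.158)),('lever0 tilt40',lambda ro:levtool(.08,np.radians(27),x=.158)),
  ('lever1 -36',lambda ro:levtool(1.05,np.radians(47.4),x=.158)),('lever1 -16',lambda ro:levtool(1.05,np.radians(27),x=.158)),
  ('knob a1.6',lambda ro:tool(kg,np.radians(35),roll=np.pi/2+1.6)),('knob a0',lambda ro:tool(kg,np.radians(35),roll=np.pi/2)),('knob25 a0',lambda ro:tool(kg,np.radians(25),roll=np.pi/2))):
  for ro in (0,np.pi):
    M=mk(ro); M=M@rz(ro)
    o=ik(M,40); print(nm,ro>0,len(o))
    for m,q in o[:3]: print('  ',round(m,2),q.round(2))
E
python3 scan.py
```

```text
lever0 tilt20 False 13
   0.49 [ 0.91  0.32 -0.77  1.98  0.14  0.61  1.91]
   0.48 [ 0.83  0.3  -0.66  1.99  0.06  0.6   1.98]
   0.48 [ 0.81  0.3  -0.65  1.99  0.04  0.6   1.99]
lever0 tilt20 True 9
   0.52 [-0.1   0.23  0.46  2.05 -0.5   0.64 -0.64]
   0.51 [-0.03  0.23  0.38  2.05 -0.46  0.63 -0.67]
   0.5 [ 0.06  0.22  0.26  2.04 -0.41  0.62 -0.72]
lever0 tilt40 False 7
   0.03 [ 1.41  0.47 -1.24  2.21  0.5   0.16  1.69]
   0.02 [ 1.3   0.38 -1.05  2.22 -0.44  0.14  2.61]
   0.01 [ 1.35  0.41 -1.13  2.21 -0.09  0.13  2.27]
lever0 tilt40 True 8
   0.14 [ 1.    0.27 -0.66  2.23 -1.15  0.26  0.13]
   0.08 [ 0.88  0.24 -0.52  2.24 -1.24  0.3   0.21]
   0.06 [ 0.84  0.24 -0.48  2.25 -1.26  0.31  0.23]
lever1 -36 False 7
   0.34 [-0.07  0.97  0.23  1.11  0.02  1.66  1.92]
   0.32 [0.02 0.96 0.02 1.1  0.14 1.68 1.82]
   0.32 [ 0.04  0.96 -0.01  1.1   0.16  1.68  1.8 ]
lever1 -36 True 10
   0.34 [-0.04  0.97  0.17  1.11  0.05  1.66 -1.25]
   0.33 [-0.26  1.05  0.69  1.14 -0.28  1.67 -0.98]
   0.33 [-0.27  1.06  0.71  1.14 -0.3   1.67 -0.97]
lever1 -16 False 7
   0.79 [-0.02  0.74  0.17  
[... 634 characters left out ...]
 -0.73]
knob a0 False 10
   0.02 [ 0.83  0.6  -1.23  2.55  2.12  0.6  -1.95]
   0.01 [ 0.71  0.49 -1.04  2.56  2.3   0.49 -2.15]
   0.01 [ 0.63  0.45 -0.93  2.56  2.41  0.45 -2.27]
knob a0 True 16
   0.02 [ 0.83  0.6  -1.24  2.55  2.12  0.61  1.2 ]
   0.02 [ 0.81  0.57 -1.2   2.55  2.15  0.58  1.16]
   0.01 [ 0.74  0.52 -1.09  2.56  2.25  0.52  1.05]
knob25 a0 False 9
   0.15 [ 0.69  0.45 -1.03  2.42  1.54  0.37 -1.43]
   0.15 [ 0.61  0.4  -0.91  2.42  1.55  0.3  -1.44]
   0.12 [ 0.53  0.37 -0.81  2.43  1.57  0.24 -1.47]
knob25 a0 True 15
   0.14 [ 0.56  0.38 -0.85  2.43  1.56  0.26  1.68]
   0.05 [-0.5   0.28  0.42  2.5   4.4   0.17 -1.17]
   0.04 [ 0.82  0.56 -1.23  2.41  1.54  0.52  1.74]
```

```bash
cat > sim.py <<'E'
from ik import *
def jac(q):
    M0=fk2(q,P);J=np.zeros((6,7))
    for i in range(7):
        d=np.array(q,float);d[i]+=1e-5;M=fk2(d,P)
        J[:3,i]=(M[:3,3]-M0[:3,3])/1e-5; J[3:,i]=R.from_matrix(M[:3,:3]@M0[:3,:3].T).as_rotvec()/1e-5
    return J
def go(q,M,verbose=True,lam=1e-3):
    q=np.array(q,float);M0=fk2(q,P)
    rvT=R.from_matrix(M0[:3,:3].T@M[:3,:3]).as_rotvec()
    N=int(max(np.linalg.norm(M[:3,3]-M0[:3,3])/.004,np.linalg.norm(rvT)/.02))+1
    mn=9
    for k in range(1,N+6):
        t=min(1,k/N); Mt=np.eye(4);Mt[:3,3]=M0[:3,3]+t*(M[:3,3]-M0[:3,3]);Mt[:3,:3]=M0[:3,:3]@R.from_rotvec(rvT*t).as_matrix()
        act=np.ones(7,bool)
        for it in range(4):
            F=fk2(q,P); e=np.r_[Mt[:3,3]-F[:3,3],R.from_matrix(Mt[:3,:3]@F[:3,:3].T).as_rotvec()]
            J=jac(q)*act; dq=J.T@np.linalg.solve(J@J.T+lam**2*np.eye(6),e)
            q2=q+dq; out=(q2<lo+.003)|(q2>hi-.003)
            if out.any(): act&=~out
            q=np.clip(q2,lo+.003,hi-.003)
        mn=min(mn,np.min(np.minimum(q-lo,hi-q)))
    F=fk2(q,P)
    if verbose: print('err',(np.linalg.norm(F[:3,3]-M[:3,3])*1000).round(1),R.from_matrix(M[:3,:3]@F[:3,:3].T).magnitude().round(3),'minmargin',mn.round(3),q.round(3))
    return q
E
python3 - <<'E'
from sim import *
# validate: pose list 7->8 and 5->6
for a,b in ((5,6),(6,7),(4,5),(0,1)):
    M=T(data[b][1],data[b][2]); go(data[a][0],M); print('  real',data[b][0])
q=np.array(data[7][0]); M=T(data[7][1],data[7][2])
print('half turn')
for s in (-1,):
    qq=q
    for k in range(4): M2=M@rz(s*np.pi/4*(k+1)); qq=go(qq,M2)
    qq=go(qq,levtool(.08,np.radians(47.4),x=.158)@rz(np.pi))
    for l in np.linspace(.08,1.05,5)[1:]: qq=go(qq,levtool(l,np.radians(47.4),x=.158)@rz(np.pi))
E
```

```text
Traceback (most recent call last):
  File "sim.py", line 24, in go
    if verbose: print('err',(np.linalg.norm(F[:3,3]-M[:3,3])*1000).round(1),R.from_matrix(M[:3,:3]@F[:3,:3].T).magnitude().round(3),'minmargin',mn.round(3),q.round(3))
                                                                            ^^^^^^^^^^^^^^^^^^^^^^^^^^^^^^^^^^^^^^^^^^^^^^^^^^^^
AttributeError: 'float' object has no attribute 'round'
```

```bash
sed -i 's/magnitude().round(3)/magnitude()/' sim.py
cat > s1.py <<'E'
from sim import *
np.set_printoptions(suppress=True,precision=3)
for a,b in ((5,6),(6,7),(4,5),(0,1)):
    M=T(data[b][1],data[b][2]); go(data[a][0],M); print('  real',data[b][0])
q=np.array(data[7][0]); M=T(data[7][1],data[7][2])
print('half turn')
for s in (-1,):
    qq=q
    for k in range(4): M2=M@rz(s*np.pi/4*(k+1)); qq=go(qq,M2)
    qq=go(qq,levtool(.08,np.radians(47.4),x=.158)@rz(np.pi))
    for l in np.linspace(.08,1.05,5)[1:]: qq=go(qq,levtool(l,np.radians(47.4),x=.158)@rz(np.pi))
E
python3 s1.py
```

```text
err 0.0 9.437439021303686e-17 minmargin 0.042 [-0.612  0.255  1.127  2.051 -0.648  0.813  2.697]
  real [-0.614, 0.256, 1.13, 2.051, -0.649, 0.814, 2.699]
err 0.0 3.5587252882573527e-16 minmargin 0.051 [-0.732  0.165  1.225  2.015 -0.508  0.862  2.575]
  real [-0.734, 0.165, 1.228, 2.016, -0.509, 0.862, 2.576]
err 0.0 3.4460187607530914e-16 minmargin 0.003 [-0.919  0.012  1.317  1.983 -0.28   0.892  2.355]
  real [-0.876, 0.012, 1.27, 1.983, -0.279, 0.891, 2.351]
err 0.0 3.150893498197721e-16 minmargin 0.003 [-0.869 -0.437  0.623  2.302  0.359  0.784  1.364]
  real [-0.83611422, -0.42329032, 0.60616633, 2.30121933, 0.33231765, 0.77449982, 1.39355171]
half turn
err 0.0 2.6320260081083797e-16 minmargin 0.003 [ 1.205  0.259 -1.052  1.901  0.107  0.795  2.737]
err 123.9 0.04658233993593085 minmargin 0.003 [ 1.068  0.549 -1.267  2.01   0.801  0.715  2.737]
err 249.5 0.14023262873757478 minmargin 0.003 [ 0.979  0.834 -1.267  2.245  1.58   0.749  2.737]
err 651.0 2.3420018662910698 minmargin 0.003 [-0.843  2.087 -1.267  2.567 -1.317  1.997  2.737]
err 0.0 4.989810926289709e-16 minmargin 0.003 [-0.656  0.468  1.31   2.085 -0.958  0.905 -0.153]
err 0.0 1.9667398346846964e-16 minmargin 0.011 [-0.614  0.682  1.282  1.861 -0.826  1.125 -0.369]
err 0.0 1.656730399307482e-16 minmargin 0.041 [-0.548  0.87   1.232  1.63  -0.73   1.34  -0.523]
err 0.0 9.177138049383957e-17 minmargin 0.091 [-0.475  1.044  1.18   1.395 -0.655  1.553 -0.638]
err 0.0 2.9340513996354236e-16 minmargin 0.142 [-0.399  1.212  1.135  1.155 -0.592  1.766 -0.725]
```

```bash
cat > s2.py <<'E'
from sim import *
np.set_printoptions(suppress=True,precision=3)
q=np.array(data[7][0]); M=T(data[7][1],data[7][2])
for r in (.3,.45,.6):
    print('roll',-r); qq=go(q,M@rz(-r)); q3=go(qq,M)
    for k in range(4): q3=go(q3,M@rz(np.pi/4*(k+1)),verbose=k==3)
    q3=go(q3,levtool(.08,np.radians(47.4),x=.158)@rz(np.pi))
    for l in np.linspace(.08,1.05,5)[1:]: q3=go(q3,levtool(l,np.radians(47.4),x=.158)@rz(np.pi))
E
python3 s2.py
```

```text
roll -0.3
err 0.0 2.8413881613865685e-16 minmargin 0.003 [-0.44   0.107  0.845  2.004 -0.391  0.82   2.737]
err 0.0 1.1211832161480559e-16 minmargin 0.021 [-0.475  0.11   0.887  2.006 -0.4    0.822  2.448]
err 0.0 4.321639057512524e-16 minmargin 0.003 [-0.785  0.199  1.317  2.017 -0.561  0.886 -0.508]
err 0.0 2.2226758009189885e-16 minmargin 0.016 [-0.56   0.354  1.102  2.081 -0.813  0.783 -0.301]
err 0.0 1.0601345094460446e-16 minmargin 0.207 [-0.553  0.578  1.111  1.858 -0.694  1.029 -0.496]
err 0.0 3.340975109724781e-16 minmargin 0.21 [-0.501  0.782  1.08   1.627 -0.615  1.267 -0.629]
err 0.0 2.3148352184602787e-16 minmargin 0.243 [-0.436  0.972  1.039  1.391 -0.552  1.499 -0.727]
err 0.0 1.2457819114320894e-16 minmargin 0.273 [-0.367  1.155  1.001  1.152 -0.497  1.727 -0.802]
roll -0.45
err 0.0 2.2864189224127606e-16 minmargin 0.003 [ 0.27   0.109  0.047  1.961 -0.264  0.792  2.737]
err 0.0 5.129674499415438e-16 minmargin 0.022 [ 0.232  0.107  0.089  1.964 -0.271  0.793  2.295]
err 0.0 1.53372382978859e-16 minmargin 0.539 [-0.03   0.099  0.378  1.982 -0.317  0.8   -0.797]
err 0.0
[... 569 characters left out ...]
.101  0.783  2.737]
err 0.0 1.7458622883502117e-16 minmargin 0.022 [ 0.784  0.154 -0.528  1.926 -0.13   0.784  2.163]
err 0.0 1.0163290173413406e-16 minmargin 0.56 [ 0.451  0.12  -0.154  1.949 -0.226  0.788 -0.892]
err 0.0 1.899653240773274e-16 minmargin 0.477 [ 0.424  0.235 -0.168  2.016 -0.228  0.597 -0.901]
err 0.0 5.522196327357343e-17 minmargin 0.491 [ 0.236  0.379 -0.075  1.798 -0.019  0.867 -1.158]
err 0.0 9.138850403350721e-17 minmargin 0.762 [ 0.126  0.557 -0.024  1.571  0.063  1.142 -1.262]
err 0.0 4.6779284812486664e-17 minmargin 0.589 [ 0.055  0.754  0.016  1.339  0.101  1.411 -1.302]
err 0.0 7.573230619318768e-17 minmargin 0.325 [ 0.009  0.964  0.053  1.102  0.123  1.675 -1.309]
```

```bash
python3 -m pendant '[[[0,0,-20,0,0,0,-0.4],[0,0,-40,0,0,-0.15,-0.4],[0,0,-40,0,0,-0.3,-0.4],[0,0,-40,0,0,-0.45,-0.4],[0,0,-40,0,0,-0.57,-0.4],[0,0,-40,0,0,-0.57,-0.4],[0,0,-40,0,0,-0.57,-0.4],[0,0,-40,0,0,-0.57,-0.4]]]' ; python3 -c "
from h import *
print(arm.observe()['joints'].round(3))"
```

```text
clock: 8.0
position: [0.4437, -0.1679, 0.4814]
ee_rot: [-1.098, 2.572, -0.088]
force: [0.3, 0.2, -0.2]
width: 0.697
[-1.021 -0.1    1.317  1.989 -0.102  0.878  2.742]
```

```bash
cat > s3.py <<'E'
from sim import *
np.set_printoptions(suppress=True,precision=3)
st=arm.observe();q=st['joints'];M=T(st['position'],st['ee_rot']);print(q,err(fk2(q,P),st['position'],st['ee_rot']))
M7=T(data[7][1],data[7][2])
print(row(M7),row(M7@rz(-.45)))
q1=go(q,M7@rz(-.45)); q1=go(q1,M7@rz(-.6))
E
python3 s3.py
```

```text
[-1.021 -0.1    1.317  1.989 -0.102  0.878  2.742] [-0. -0. -0.  0.  0. -0.]
[-0.5   -7.2   44.9   -0.007  0.001  0.568] [-0.5   -7.2   44.9   -0.007 -0.     0.118]
err 29.3 0.005174609205268304 minmargin 0.003 [-0.976 -0.019  1.317  2.045 -0.23   0.819  2.737]
err 35.2 0.005678789228188265 minmargin 0.003 [-1.053 -0.111  1.317  2.054 -0.083  0.81   2.737]
```

```bash
cat > s4.py <<'E'
from sim import *
np.set_printoptions(suppress=True,precision=3)
st=arm.observe();q=st['joints']
M7=T(data[7][1],data[7][2])
q1=go(q,M7); q2=go(q1,M7@rz(-.3));q2=go(q1,M7@rz(-.55))
print(row(M7))
up=M7.copy();up[2,3]+=.03;
Ms=M7.copy();Ms[:3,3]+=[.06,0,.02];q3=go(q,Ms);q4=go(q3,Ms@rz(-.55))
Ms=tool(M7[:3,3],0.05,off=0);Ms[:3,3]+=[.08,0,.04];q3=go(q,Ms);q4=go(q3,Ms@rz(-.55));print(row(Ms))
E
python3 s4.py
```

```text
err 0.0 1.3055033121395427e-16 minmargin 0.003 [-0.762  0.182  1.274  2.016 -0.535  0.874  2.605]
err 0.0 2.4093589836039173e-16 minmargin 0.003 [-0.44   0.107  0.845  2.004 -0.391  0.82   2.737]
err 0.0 1.8288763027540128e-16 minmargin 0.003 [ 0.704  0.144 -0.437  1.931 -0.157  0.784  2.737]
[-0.5   -7.2   44.9   -0.007  0.001  0.568]
err 0.0 3.135071920009513e-16 minmargin 0.003 [-0.502  0.241  0.971  1.864 -0.525  0.923  2.515]
err 0.0 1.4564715789034522e-16 minmargin 0.003 [ 0.35   0.193 -0.089  1.807 -0.2    0.848  2.737]
err 0.0 2.725402169239441e-16 minmargin 0.003 [-0.532  0.403  1.076  1.669 -0.406  1.259  2.43 ]
err 0.0 2.22989911218811e-16 minmargin 0.003 [-0.175  0.288  0.517  1.646 -0.179  1.206  2.737]
[-63.3   -69.9    34.     -0.089   0.29    0.569]
```

```bash
python3 -c "
from h import *
M=T([.524,-.1691,.4604],[-.336,2.777,.06]);print(row(M).tolist())"
```

```text
[-44.7, -52.3, 46.4, -0.0072, 0.0012, 0.5676]
```

```bash
python3 -m pendant '[[[-10,-12,10,0,0,0.15,-0.4],[-22,-26,23,0,0,0.3,-0.4],[-35,-40,35,0,0,0.45,-0.4],[-45,-52,46,0,0,0.568,-0.4],[-45,-52,46,0,0,0.568,-0.4],[-45,-52,46,0,0,0.568,-0.4]]]' ; python3 -c "
from h import *
print(arm.observe()['joints'].round(3))"
```

```text
clock: 8.75
position: [0.5233, -0.169, 0.4608]
ee_rot: [-0.338, 2.773, 0.051]
force: [0.9, 0.4, 0.2]
width: 0.703
[-0.636  0.301  1.182  1.873 -0.628  0.964  2.623]
```

```bash
python3 - <<'E'
from sim import *
st=arm.observe();q=st['joints'];M=T(st['position'],st['ee_rot'])
for r in (.4,.5,.6,.7): go(q,M@rz(-r))
E
python3 -m pendant '[[[0,0,0,0,0,-0.15,-0.4],[0,0,0,0,0,-0.3,-0.4],[0,0,0,0,0,-0.42,-0.4],[0,0,0,0,0,-0.42,-0.4],[0,0,0,0,0,-0.42,-0.4]]]' ; python3 -c "
from h import *
print(arm.observe()['joints'].round(3))"
```

```text
err 0.0 2.018143212076369e-16 minmargin 0.003 [-0.123  0.182  0.473  1.845 -0.351  0.862  2.737]
err 0.0 2.303171157959141e-16 minmargin 0.003 [ 0.186  0.181  0.103  1.823 -0.251  0.846  2.737]
err 0.0 2.9037310496752344e-16 minmargin 0.003 [ 0.489  0.201 -0.257  1.801 -0.142  0.838  2.737]
err 0.0 3.6778128390674296e-16 minmargin 0.003 [ 0.736  0.237 -0.56   1.783 -0.027  0.839  2.737]
clock: 9.38
position: [0.5227, -0.1692, 0.4624]
ee_rot: [-0.906, 2.639, -0.053]
force: [-0.6, 0.1, -0.2]
width: 0.702
[-0.074  0.177  0.413  1.841 -0.335  0.858  2.739]
```

```bash
python3 -m pendant '[[[0,0,0,0,0,-0.12,-0.4],[0,0,0,0,0,-0.12,-0.4],[0,0,0,0,0,0.06,-0.4],[0,0,0,0,0,0.24,-0.4],[0,0,0,0,0,0.42,-0.4],[0,0,0,0,0,0.6,-0.4],[0,0,0,0,0,0.78,-0.4],[0,0,0,0,0,0.96,-0.4],[0,0,0,0,0,1.14,-0.4],[0,0,0,0,0,1.32,-0.4],[0,0,0,0,0,1.5,-0.4],[0,0,0,0,0,1.68,-0.4],[0,0,0,0,0,1.86,-0.4],[0,0,0,0,0,2.04,-0.4],[0,0,0,0,0,2.22,-0.4],[0,0,0,0,0,2.4,-0.4],[0,0,0,0,0,2.58,-0.4],[0,0,0,0,0,2.76,-0.4],[0,0,0,0,0,2.94,-0.4],[0,0,0,0,0,2.94,-0.4]]]' ; python3 - <<'E'
from sim import *
st=arm.observe();q=st['joints'];print(q.round(3))
M=levtool(.08,np.radians(47.4),x=.158,back=.06)@rz(np.pi);print(row(M).tolist())
q=go(q,M)
E
```

```text
clock: 11.88
position: [0.5236, -0.1682, 0.4611]
ee_rot: [2.748, 1.266, 0.523]
force: [0.2, -0.4, -1.3]
width: 0.705
[-0.088  0.181  0.427  1.842 -0.338  0.859 -0.199]
[-43.6, -47.8, 18.8, 0.0029, 0.0007, 0.6301]
err 0.0 1.851082361444183e-16 minmargin 0.558 [-0.144  0.127  0.51   2.012 -0.373  0.757 -0.745]
```

```bash
python3 -m pendant '[[[0,0,0,0,0,0.18,-0.4],[-10,-10,0,0,0,0.36,-0.4],[-20,-20,0,0,0,0.54,-0.4],[-35,-40,5,0,0,0.63,-0.4],[-44,-48,19,0,0,0.63,-0.4],[-44,-48,19,0,0,0.63,-0.4],[-44,-48,19,0,0,0.63,-0.4]]]' ; python3 - <<'E'
from sim import *
from ov import *
st=arm.observe();q=st['joints'];print(q.round(3))
M=levtool(.08,np.radians(47.4),x=.158)@rz(np.pi);print(row(M).tolist())
q=go(q,M)
a=get_image('wrist')[:,:,::-1].copy();cv2.imwrite('pics/j_w.png',draw(a,'wrist',(.08,),1,0,0,cam('wrist',st)))
s=get_image('side')[:,:,::-1];cv2.imwrite('pics/j_s.png',cv2.resize(s[100:340,200:440],None,fx=2.4,fy=2.4,interpolation=2))
E
```

```text
clock: 12.75
position: [0.4694, -0.1683, 0.4219]
ee_rot: [-3.036, -0.358, -0.539]
force: [1.0, 0.2, 0.7]
width: 0.701
[-0.147  0.127  0.511  2.012 -0.37   0.754 -0.747]
[-0.4, -0.6, 60.1, 0.0031, -0.0011, 0.0015]
err 0.0 1.872250726729803e-16 minmargin 0.515 [-0.106  0.23   0.47   2.055 -0.5    0.64  -0.631]
```

View pics/j_w.png

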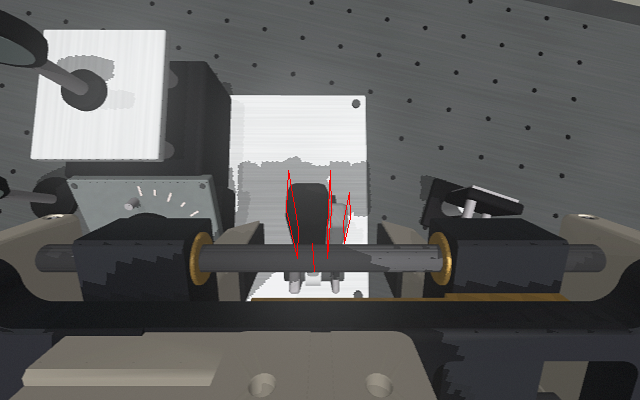

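View pics/j_s.png

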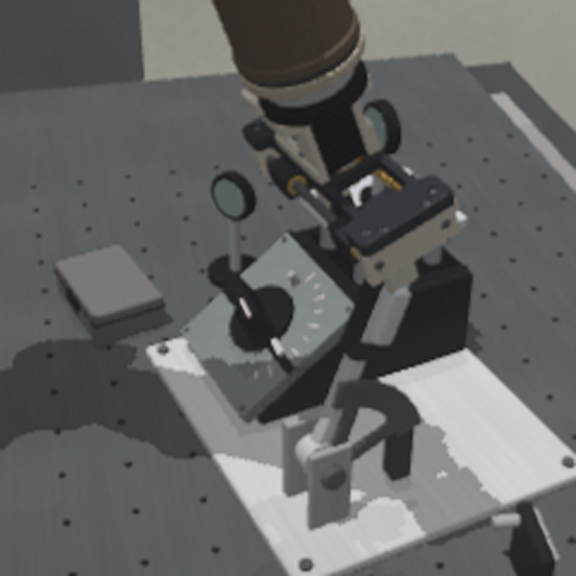

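```bash
python3 -m pendant '[[[0,0,20,0,0,0,-0.4],[0,0,40,0,0,0,-0.4],[0,0,60,0,0,0,-0.4],[0,0,60,0,0,0,-0.4]]]' ; python3 - <<'E'
from sim import *
from ov import *
st=arm.observe();q=st['joints'];print(q.round(3),st['force'])
s=get_image('side')[:,:,::-1];cv2.imwrite('pics/k_s.png',cv2.resize(s[150:330,300:440],None,fx=4,fy=3.3,interpolation=2))
cv2.imwrite('pics/k_w.png',get_image('wrist')[:,:,::-1])
E
```

```text
clock: 13.35
position: [0.4892, -0.1634, 0.364]
ee_rot: [-3.036, -0.357, -0.534]
force: [0.0, 0.0, 0.4]
width: 0.699
[-0.108  0.233  0.471  2.055 -0.498  0.637 -0.633] [0.00869909 0.03419819 0.38409722]
```

View pics/k_s.png

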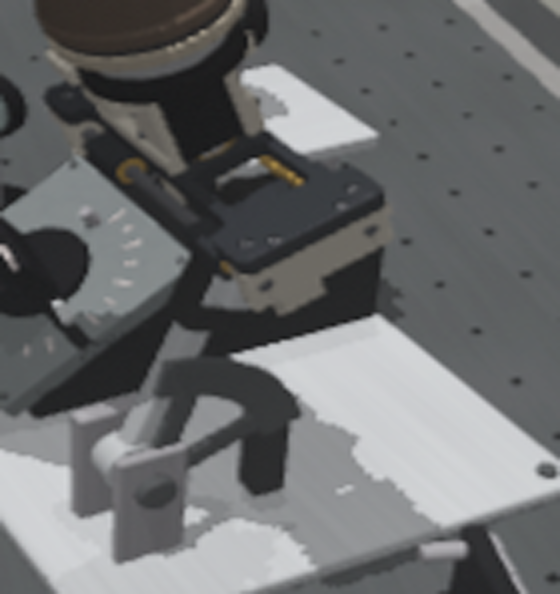

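View pics/k_w.png

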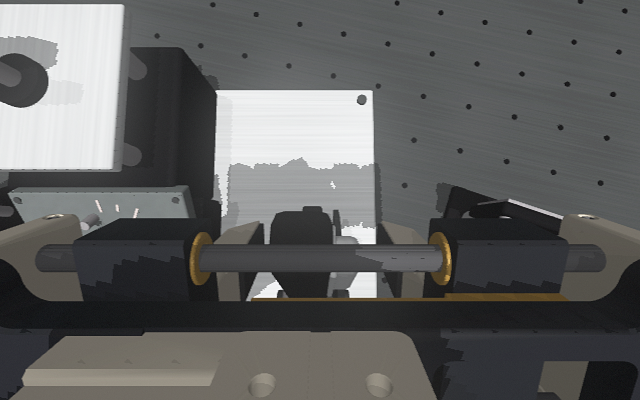

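```bash
python3 -m pendant '[[[0,-2,0,0,0,0,0],[0,-4,0,0,0,0,0.3],[0,-4.5,0,0,0,0,1],[0,-4.5,0,0,0,0,1],[0,-4.5,0,0,0,0,1],[0,-4.5,0,0,0,0,1]]]' 25; python3 - <<'E'
from sim import *
st=arm.observe();print(st['width']*92,st['force'],st['ft_torque'])
E
```

```text
clock: 14.2
position: [0.4881, -0.1579, 0.3652]
ee_rot: [-3.033, -0.359, -0.537]
force: [-2.2, 4.5, 6.1]
width: 0.311
28.60358716971898 [-2.20045368  4.48208917  6.10540216] [0.47467753 0.58894375 0.39163964]
```

```bash
cat > swing.py <<'E'
from sim import *
import sys
st=arm.observe();B=T(st['position'],st['ee_rot']);q=st['joints']
L=lever(0);piv=L[:3,3];ax=L[:3,1]
g=ap(B,[[0,0,.159]])[0]; l=(np.linalg.inv(U(*v0))@np.r_[g,1])[:3]-[-.075,-.1,.07]
print('grasp radius',np.hypot(l[0],l[2]),'angle->q',1.257-np.arctan2(l[2],l[0]),'y',l[1],'force',st['force'],'w',st['width']*92)
for d in map(float,sys.argv[1:]):
    Rm=T([0,0,0],ax*d); M=Rm@B; M[:3,3]=piv+Rm[:3,:3]@(B[:3,3]-piv)
    print(d,row(M,B).tolist()); 
go(q,M)
E
python3 swing.py .1 .2 .3 .4 .5
```

```text
grasp radius 0.15814084138983145 angle->q 0.08327554296595752 y -0.0010875423057143396 force [-2.20045368  4.48208917  6.10540216] w 28.60358716971898
0.1 [26.9, 0.0, 12.1, 0.0001, -0.1, -0.0]
0.2 [52.5, 0.1, 26.8, 0.0003, -0.2, -0.0]
0.3 [76.5, 0.1, 44.1, 0.0004, -0.3, -0.0001]
0.4 [98.6, 0.1, 63.6, 0.0005, -0.4, -0.0001]
0.5 [118.7, 0.1, 85.2, 0.0007, -0.5, -0.0001]
err 0.0 4.765347625525517e-16 minmargin 0.52 [-0.255  0.613  0.565  1.598 -0.267  1.159 -0.965]
```

```bash
python3 -m pendant '[[[13.5,0,5.5,0,-0.05,0,1],[26.9,0,12.1,0,-0.1,0,1],[39.9,0,19.2,0,-0.15,0,1],[52.5,0,26.8,0,-0.2,0,1],[64.7,0,35.2,0,-0.25,0,1],[76.5,0,44.1,0,-0.3,0,1],[76.5,0,44.1,0,-0.3,0,1]]]'; python3 swing.py .1 .2 .3 .4; python3 - <<'E'
from sim import *
s=get_image('side')[:,:,::-1];cv2.imwrite('pics/l_s.png',cv2.resize(s[120:360,260:480],None,fx=3,fy=2.5,interpolation=2))
E
```

```text
clock: 15.08
position: [0.5741, -0.1372, 0.3494]
ee_rot: [-3.114, -0.369, -0.08]
force: [2.7, 6.7, 3.9]
width: 0.309
grasp radius 0.15865471311898724 angle->q 0.3933071746350989 y -0.0010631861910573026 force [2.74791463 6.74424018 3.92082686] w 28.405375634423045
0.1 [26.8, 0.0, 12.3, 0.0002, -0.1, -0.0001]
0.2 [52.3, 0.1, 27.1, 0.0003, -0.2, -0.0002]
0.3 [76.2, 0.1, 44.5, 0.0005, -0.3, -0.0003]
0.4 [98.2, 0.1, 64.1, 0.0006, -0.4, -0.0004]
err 0.0 8.626220895312813e-17 minmargin 0.629 [-0.248  0.785  0.563  1.403 -0.235  1.371 -1.015]
```

View pics/l_s.png

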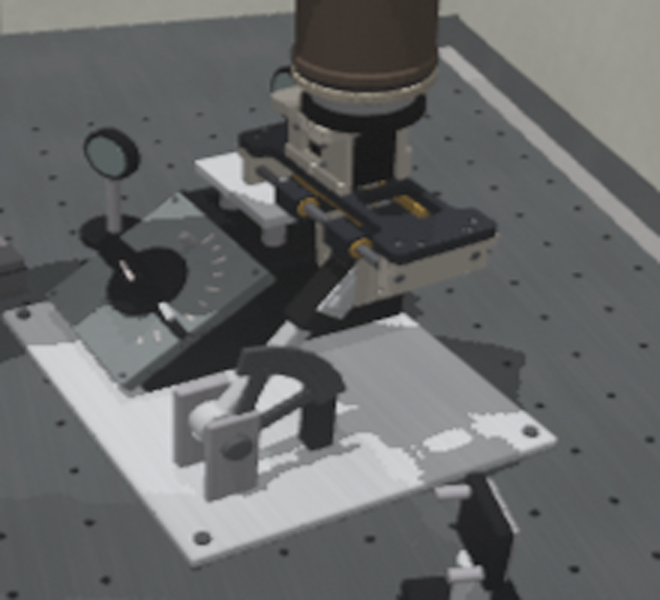

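```bash
python3 - <<'E'
from h import *
for z in (.15,.2,.23):
  for c in ((380,262),(338,88),(210,300)):
    print(z,(np.linalg.inv(U(*v0))@np.r_[ray('top',np.array(c)/[3.4,3.3]+[220,110],z),1])[:3].round(3))
E
```

```text
0.15 [0.037 0.036 0.15 ]
0.15 [0.162 0.036 0.15 ]
0.15 [0.036 0.152 0.15 ]
0.2 [0.033 0.039 0.2  ]
0.2 [0.152 0.04  0.2  ]
0.2 [0.032 0.15  0.2  ]
0.23 [0.03  0.041 0.23 ]
0.23 [0.146 0.042 0.23 ]
0.23 [0.029 0.149 0.23 ]
```

```bash
python3 -m pendant '[[[13.4,0,5.6,0,-0.05,0,1],[26.8,0,12.3,0,-0.1,0,1],[39.8,0,19.4,0,-0.15,0,1],[52.3,0,27.1,0,-0.2,0,1],[64.4,0,35.5,0,-0.25,0,1],[76.2,0,44.5,0,-0.3,0,1],[87.4,0,54,0,-0.35,0,1],[98.2,0,64.1,0,-0.4,0,1],[98.2,0,64.1,0,-0.4,0,1]]]'; python3 swing.py .05 .1 .15 .2 .25 .28
```

```text
clock: 16.25
position: [0.6729, -0.1137, 0.2899]
ee_rot: [3.034, 0.359, -0.531]
force: [6.9, 7.4, 2.4]
width: 0.313
grasp radius 0.15893409454336457 angle->q 0.7984409383662536 y -0.0010826776856744796 force [6.87330214 7.37996537 2.44707253] w 28.81085901505621
0.05 [13.5, 0.0, 5.8, 0.0001, -0.05, -0.0]
0.1 [26.8, 0.0, 12.4, 0.0002, -0.1, -0.0001]
0.15 [39.6, 0.0, 19.5, 0.0002, -0.15, -0.0001]
0.2 [52.2, 0.1, 27.3, 0.0003, -0.2, -0.0001]
0.25 [64.3, 0.1, 35.8, 0.0004, -0.25, -0.0002]
0.28 [71.3, 0.1, 41.1, 0.0004, -0.28, -0.0002]
err 0.0 8.811395226889375e-17 minmargin 0.338 [-0.221  1.027  0.559  1.129 -0.201  1.662 -1.055]
```

```bash
python3 -m pendant '[[[13.5,0,5.8,0,-0.05,0,1],[26.8,0,12.4,0,-0.1,0,1],[39.6,0,19.5,0,-0.15,0,1],[52.2,0,27.3,0,-0.2,0,1],[58.3,0,31.5,0,-0.225,0,1],[58.3,0,31.5,0,-0.225,0,1]]]'; python3 swing.py .01 .02 .03 .05 .07
```

```text
clock: 17.0
position: [0.7156, -0.1037, 0.2404]
ee_rot: [2.933, 0.348, -0.859]
force: [9.8, 7.6, 0.8]
width: 0.314
grasp radius 0.1588768341897103 angle->q 1.0250554644000893 y -0.0011220839698781043 force [9.78710353 7.60527608 0.75963158] w 28.886642480740203
0.01 [2.7, 0.0, 1.1, 0.0, -0.01, -0.0]
0.02 [5.4, 0.0, 2.3, 0.0, -0.02, -0.0]
0.03 [8.1, 0.0, 3.4, 0.0001, -0.03, -0.0]
0.05 [13.5, 0.0, 5.9, 0.0001, -0.05, -0.0]
0.07 [18.8, 0.0, 8.4, 0.0001, -0.07, -0.0]
err 0.0 5.310896623999419e-17 minmargin 0.325 [-0.219  1.039  0.559  1.116 -0.2    1.675 -1.056]
```

```bash
python3 -m pendant '[[[2.7,0,1.1,0,-0.01,0,1],[5.4,0,2.3,0,-0.02,0,1],[5.4,0,2.3,0,-0.02,0,1]]]'; python3 swing.py .02; python3 -m pendant '[[[2.7,0,1.1,0,-0.01,0,1],[2.7,0,1.1,0,-0.01,0,1]]]'; python3 swing.py .02;python3 -m pendant '[[[2.7,0,1.1,0,-0.01,0,1],[2.7,0,1.1,0,-0.01,0,1]]]'; python3 swing.py .02
```

```text
clock: 17.38
position: [0.7187, -0.1029, 0.2361]
ee_rot: [2.923, 0.346, -0.886]
force: [9.4, 6.7, 0.3]
width: 0.311
grasp radius 0.15891499102320902 angle->q 1.042604589045617 y -0.0010812963032639789 force [9.38300966 6.66288123 0.34204598] w 28.62594218431125
0.02 [5.4, 0.0, 2.3, 0.0, -0.02, -0.0]
err 0.0 1.8029930553913946e-16 minmargin 0.357 [-0.223  1.012  0.56   1.147 -0.204  1.643 -1.053]
clock: 17.62
position: [0.7203, -0.1025, 0.2337]
ee_rot: [2.918, 0.346, -0.9]
force: [9.0, 6.9, 0.1]
width: 0.31
grasp radius 0.1589246377303524 angle->q 1.052001454279822 y -0.0010794262357439743 force [8.9810145  6.89572409 0.0909854 ] w 28.482413192114905
0.02 [5.4, 0.0, 2.3, 0.0, -0.02, -0.0]
err 0.0 1.7166900715578764e-16 minmargin 0.346 [-0.222  1.02   0.56   1.137 -0.202  1.654 -1.054]
clock: 17.88
position: [0.7218, -0.1022, 0.2312]
ee_rot: [2.912, 0.345, -0.915]
force: [10.1, 8.4, -0.4]
width: 0.313
grasp radius 0.15889521055342687 angle->q 1.062047930284392 y -0.0010910323491419294 force [10.06062604  8.37188428 -0.42509863] w 28.83867514629574
0.02 [5.4, 0.0, 2.3, 0.0, -0.02, -0.0]
err 0.0 5.722961896240406e-16 minmargin 0.336 [-0.221  1.029  0.559  1.127 -0.201  1.664 -1.055]
```

```bash
for i in 1 2 ; do python3 -m pendant '[[[2.7,0,1.1,0,-0.01,0,1],[2.7,0,1.1,0,-0.01,0,1]]]'|grep -E "force|pos"; done;  python3 swing.py .02
```

```text
position: [0.7234, -0.1018, 0.2288]
force: [10.0, 8.3, -0.2]
position: [0.7248, -0.1015, 0.2268]
force: [9.7, 8.1, 2.4]
grasp radius 0.15889257426677783 angle->q 1.078858469634851 y -0.0011025851105421897 force [9.71091491 8.12897829 2.36556958] w 28.64303150187725
0.02 [5.5, 0.0, 2.3, 0.0, -0.02, -0.0]
err 0.0 9.461376170819535e-17 minmargin 0.315 [-0.218  1.045  0.56   1.107 -0.199  1.685 -1.057]
```

```bash
for i in 1 2 ; do python3 -m pendant '[[[2.7,0,1.1,0,-0.01,0,1],[2.7,0,1.1,0,-0.01,0,1]]]'|grep -E "force|pos"; done;  python3 swing.py .02;python3 - <<'E'
from sim import *
s=get_image('side')[:,:,::-1];cv2.imwrite('pics/m_s.png',cv2.resize(s[160:360,300:480],None,fx=4,fy=3,interpolation=2))
E
```

```text
position: [0.7261, -0.1012, 0.2255]
force: [7.2, 9.7, 10.8]
position: [0.7274, -0.101, 0.2241]
force: [6.7, 9.5, 17.2]
grasp radius 0.15863089400507416 angle->q 1.0829458300594434 y -0.0011848090017751028 force [ 6.73110576  9.52391148 17.2139031 ] w 28.849394750148214
0.02 [5.5, 0.0, 2.2, 0.0, -0.02, 0.0]
err 0.0 1.9235016908999504e-16 minmargin 0.29 [-0.216  1.06   0.561  1.087 -0.195  1.71  -1.059]
```

View pics/m_s.png

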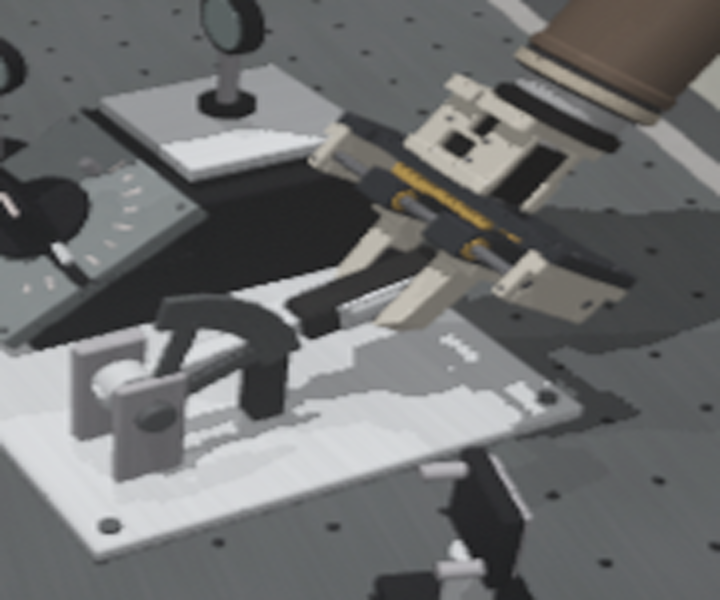

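```bash
python3 -m pendant '[[[0,0,0,0,0,0,-0.4],[0,0,0,0,0,0,-0.4],[0,0,0,0,0,0,-0.4],[0,0,0,0,0,0,-0.4]]]';python3 -m pendant '[[[0,0,-20,0,0,0,-0.4],[0,0,-50,0,0,0,-0.4],[0,0,-90,0,0,0,-0.4],[0,0,-110,0,0,0,-0.4],[0,0,-110,0,0,0,-0.4]]]'; python3 - <<'E'
from sim import *
from ov import *
st=arm.observe();print(st['joints'].round(3))
s=get_image('side')[:,:,::-1];cv2.imwrite('pics/n_s.png',cv2.resize(s[160:360,300:480],None,fx=4,fy=3,interpolation=2))
a=get_image('wrist')[:,:,::-1].copy();cv2.imwrite('pics/n_w.png',draw(a,'wrist',(1.05,),1,0,0,cam('wrist',st)))
E
```

```text
clock: 19.42
position: [0.7259, -0.1032, 0.2209]
ee_rot: [2.885, 0.336, -0.981]
force: [0.3, 0.0, -0.5]
width: 0.684
clock: 20.05
position: [0.7919, -0.0876, 0.3089]
ee_rot: [2.885, 0.336, -0.977]
force: [-0.3, -0.7, -1.1]
width: 0.698
[-0.162  1.097  0.567  0.741 -0.213  1.987 -1.086]
```

View pics/n_s.png

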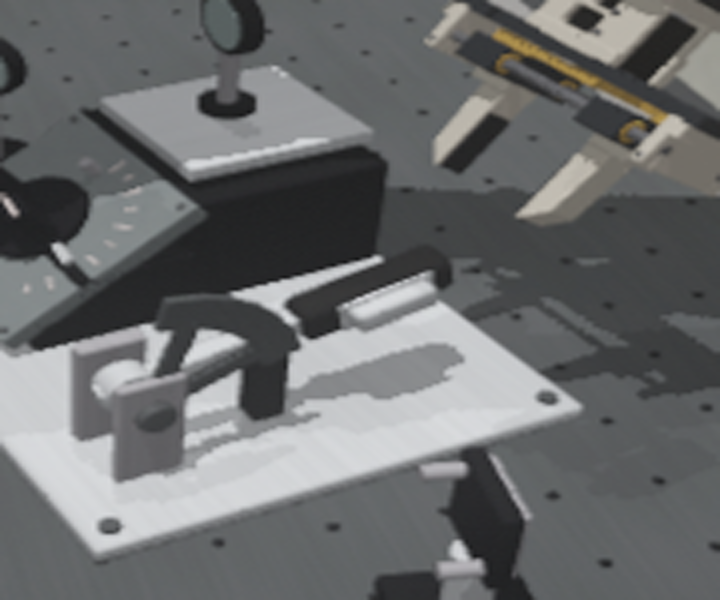

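View pics/n_w.png

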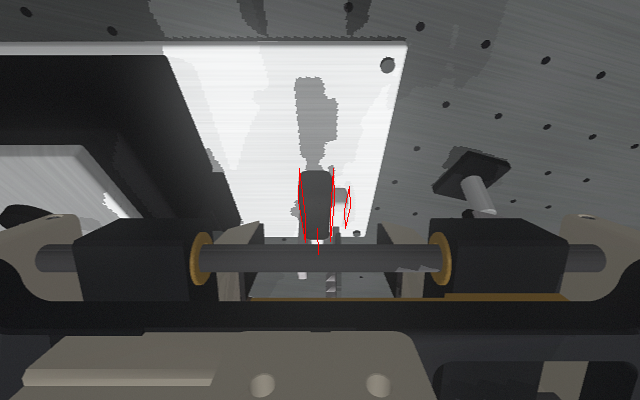

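```bash
cat > kn.py <<'E'
from sim import *
K=knob(); K[:3,3]=[.4619,.0293,.0978]
def push(a,tilt=np.radians(18),s=.022,off=.0175,zk=.006,back=0,roll=None):
    u=np.array([np.cos(a),-np.sin(a),0]);m=np.array([np.sin(a),np.cos(a),0])
    g=ap(K,[s*u-off*m+np.array([0,0,zk])])[0]
    ro=np.pi-(np.pi/2-a) if roll is None else roll   # a=pi/2 -> pi ; a=0 -> pi/2?
    M=tool(g,tilt,roll=ro,off=.160); M[:3,3]-=back*M[:3,2]; return M
E
cat > s5.py <<'E'
from kn import *
np.set_printoptions(suppress=True,precision=3)
M=push(1.65);print('tool x in K',K[:3,:3].T@M[:3,0]); M=push(0.);print('a0 tool x in K',K[:3,:3].T@M[:3,0],K[:3,:3].T@M[:3,1])
q=arm.observe()['joints']
W=tool([.60,-.09,.46],0,roll=np.pi,off=0); q=go(q,W)
for t in (10,18,24):
  print('tilt',t); t=np.radians(t)
  q1=go(q,push(1.65,t,off=.03,back=.09))
  q1=go(q1,push(1.65,t,off=.03))
  for a in (1.65,1.2,.8,.4,0,-.05): q1=go(q1,push(a,t))
E
python3 s5.py
```

```text
tool x in K [ 0.953 -0.079 -0.291]
a0 tool x in K [-0.  1.  0.] [ 0.956  0.    -0.292]
err 0.0 8.50825570982852e-17 minmargin 0.033 [-0.344  0.396  0.587  1.572 -0.227  1.243 -1.056]
tilt 10
err 0.0 9.61400302023077e-17 minmargin 0.278 [-0.592  0.097  0.535  2.292 -0.14   0.599 -1.37 ]
err 0.0 2.3492851044368907e-16 minmargin 0.217 [-0.42   0.31   0.38   2.353 -0.423  0.354 -1.096]
err 0.0 1.570483128648064e-16 minmargin 0.223 [-0.437  0.309  0.4    2.326 -0.404  0.385 -1.116]
err 0.0 4.746399839249779e-17 minmargin 0.246 [-0.33   0.301  0.283  2.291 -0.289  0.403 -0.776]
err 0.0 1.6152708776057823e-16 minmargin 0.281 [-0.248  0.297  0.18   2.259 -0.194  0.425 -0.475]
err 0.0 1.80301950240798e-16 minmargin 0.306 [-0.175  0.295  0.079  2.23  -0.107  0.447 -0.175]
err 0.0 1.8010800989578447e-16 minmargin 0.328 [-0.111  0.295 -0.023  2.207 -0.026  0.466  0.124]
err 0.0 1.8263697185856936e-16 minmargin 0.347 [-0.103  0.295 -0.036  2.205 -0.016  0.468  0.161]
tilt 18
err 0.0 2.439988544748244e-16 minmargin 0.149 [-0.567  0.012  0.505  2.421 -0.151  0.404 -1.349]
err 0.0 4.413069109540196e
[... 737 characters left out ...]
0.254  0.245 -1.231]
err 24.1 0.008967572913059114 minmargin 0.003 [-0.237  0.212  0.201  2.498 -1.317  0.123 -0.174]
err 16.1 0.006129521790631052 minmargin 0.003 [-0.244  0.225  0.203  2.482 -1.317  0.123 -0.18 ]
err 8.3 0.0032303632077147148 minmargin 0.003 [-0.209  0.239  0.176  2.465 -1.317  0.123  0.279]
err 1.1 0.00044559321878445256 minmargin 0.003 [-0.214  0.249  0.178  2.452 -1.317  0.123  0.673]
err 0.0 8.491107188880592e-17 minmargin 0.003 [-0.227  0.245  0.174  2.432 -1.124  0.124  0.865]
err 0.0 7.003931047970776e-17 minmargin 0.003 [-0.247  0.239  0.169  2.417 -0.935  0.123  1.054]
err 0.0 4.173390855264496e-17 minmargin 0.003 [-0.25   0.238  0.169  2.415 -0.916  0.123  1.081]
```

```bash
python3 - <<'E'
from kn import *
W=tool([.60,-.09,.46],0,roll=np.pi,off=0);print(row(W).tolist())
E
```

```text
[-240.9, -41.6, -7.4, 0.0009, 0.6561, -0.0024]
```

```bash
python3 -m pendant '[[[-30,-5,-30,0,0.08,0,0.5],[-75,-12,-30,0,0.2,0,1],[-120,-20,-25,0,0.32,0,1],[-165,-28,-20,0,0.45,0,1],[-210,-36,-12,0,0.58,0,1],[-241,-42,-7,0,0.656,0,1],[-241,-42,-7,0,0.656,0,1],[-241,-42,-7,0,0.656,0,1]]]'
cat > s6.py <<'E'
from kn import *
np.set_printoptions(suppress=True,precision=3)
def path(a,extra=0.,back=0,hy=.019,tilt=np.radians(12)):
    s=.025+.019*np.sin(a)-.0095*np.cos(a); off=.008+.0125*abs(np.sin(a))+hy*abs(np.cos(a))+extra
    return push(a,tilt,s=s,off=off,back=back,roll=np.pi)
if __name__=='__main__':
    q=arm.observe()['joints'];print(q)
    print(row(path(1.65,.015,.09)).tolist())
    q=go(q,path(1.65,.015,.09));q=go(q,path(1.65,.015))
    for a in (1.65,1.2,.8,.4,0,-.05): q=go(q,path(a))
E
python3 s6.py
```

```text
clock: 21.15
position: [0.5997, -0.0888, 0.4598]
ee_rot: [3.119, 0.366, -0.001]
force: [0.0, 0.2, -0.2]
width: 0.006
[-0.346  0.394  0.585  1.574 -0.224  1.242 -1.061]
[-195.1, -105.2, 135.7, 0.0014, 0.2102, -0.0005]
err 0.0 8.931032850533635e-17 minmargin 0.24 [-0.513  0.084  0.523  2.33  -0.178  0.541 -1.188]
err 0.0 1.0823014596200407e-16 minmargin 0.175 [-0.308  0.309  0.323  2.383 -0.513  0.295 -0.866]
err 0.0 5.242955865526231e-16 minmargin 0.185 [-0.339  0.306  0.358  2.351 -0.485  0.333 -0.898]
err 0.0 1.7115968870326483e-16 minmargin 0.223 [-0.358  0.305  0.385  2.317 -0.46   0.371 -0.921]
err 0.0 2.4743612729816534e-16 minmargin 0.259 [-0.384  0.304  0.405  2.294 -0.441  0.395 -0.95 ]
err 0.0 4.8279955782796156e-17 minmargin 0.281 [-0.419  0.301  0.423  2.279 -0.423  0.413 -0.988]
err 0.0 1.7656558156642602e-16 minmargin 0.293 [-0.457  0.298  0.437  2.273 -0.409  0.421 -1.027]
err 0.0 1.2550177109406445e-16 minmargin 0.298 [-0.458  0.298  0.438  2.272 -0.408  0.422 -1.028]
```

```bash
python3 -m pendant '[[[-50,-26,10,0,0.05,0,1],[-100,-52,30,0,0.1,0,1],[-150,-80,70,0,0.15,0,1],[-195,-105,110,0,0.21,0,1],[-195,-105,136,0,0.21,0,1],[-195,-105,136,0,0.21,0,1],[-195,-105,136,0,0.21,0,1]]]'
cat > s7.py <<'E'
from s6 import *
import sys
st=arm.observe();print(st['joints'])
print(row(path(1.65,.015,.0)).tolist())
def ovk(im,n,cm,A,f=1,o=(0,0)):
    for a,col in zip(A,((0,0,255),(0,255,0))):
        u=np.array([np.cos(a),-np.sin(a),0]);m=np.array([np.sin(a),np.cos(a),0])
        for z,l in ((.013,.034),(-.025,.034)):
            P=ap(K,[sx*l*u+sy*.008*m+[0,0,z] for sx,sy in ((1,1),(1,-1),(-1,-1),(-1,1))])
            cv2.polylines(im,[((proj(n,P,cm=cm)-o)*f).round().astype(int).reshape(-1,1,2)],True,col,1)
    t=np.linspace(0,6.28,40);P=ap(K,np.c_[.036*np.cos(t),.036*np.sin(t),0*t-.025])
    cv2.polylines(im,[((proj(n,P,cm=cm)-o)*f).round().astype(int).reshape(-1,1,2)],True,(255,255,0),1)
    return im
w=get_image('wrist')[:,:,::-1].copy();cv2.imwrite('pics/%s_w.png'%sys.argv[1],w)
cv2.imwrite('pics/%s_w2.png'%sys.argv[1],ovk(w,'wrist',cam('wrist',st),[float(sys.argv[2])]))
s=get_image('side')[:,:,::-1][150:300,230:400];s=cv2.resize(s,None,fx=4,fy=4,interpolation=2);cv2.imwrite('pics/%s_s.png'%sys.argv[1],s)
cv2.imwrite('pics/%s_s2.png'%sys.argv[1],ovk(s,'side',cam('side'),[float(sys.argv[2])],4,(230,150)))
E
python3 s7.py o 1.65; python3 - <<'E'
from s7 import ovk
E
true
```

```text
clock: 22.02
position: [0.3877, -0.0325, 0.325]
ee_rot: [-3.083, -0.36, -0.327]
force: [0.7, 0.5, -0.7]
width: 0.005
[-0.529  0.087  0.541  2.326 -0.177  0.541 -1.19 ]
[-2.3, -1.6, 90.4, 0.0038, -0.0016, -0.0009]
[-0.529  0.086  0.542  2.326 -0.177  0.541 -1.189]
[-2.5, -1.6, 90.8, 0.0035, -0.0031, -0.001]Traceback (most recent call last):
  File "<stdin>", line 1, in <module>
  File "s7.py", line 14, in <module>
    w=get_image('wrist')[:,:,::-1].copy();cv2.imwrite('pics/%s_w.png'%sys.argv[1],w)
                                                                      ~~~~~~~~^^^
IndexError: list index out of range
```

View pics/o_w2.png

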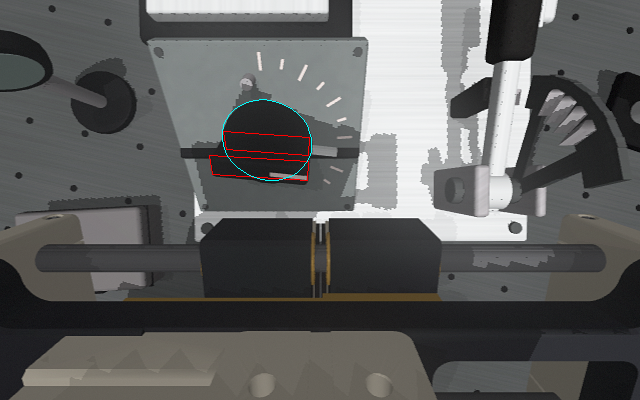

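View pics/o_s2.png

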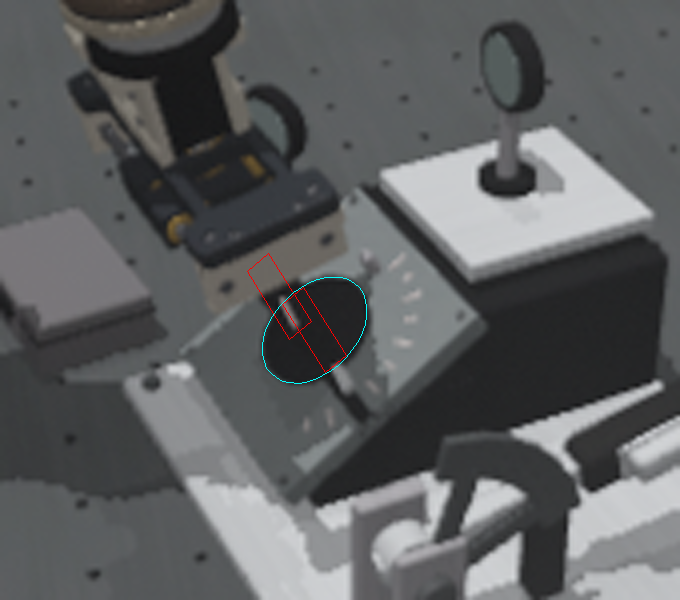

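```bash
python3 -m pendant '[[[-2,-2,20,0,0,0,1],[-2,-2,40,0,0,0,1],[-2,-2,60,0,0,0,1],[-2,-2,80,0,0,0,1],[-2,-2,90,0,0,0,1],[-2,-2,90,0,0,0,1]]]'
python3 - <<'E'
from s6 import *
B=arm.observe();B=T(B['position'],B['ee_rot'])
print(row(path(1.65,.015)))
for a in (1.65,1.5,1.4,1.3,1.2,1.1,1.0,.9,.8,.7,.6,.5,.4,.3,.2,.1,0): print(a,row(path(a),B)[:3].tolist())
s=get_image('side')[:,:,::-1][150:300,230:400];s=cv2.resize(s,None,fx=4,fy=4,interpolation=2);cv2.imwrite('pics/p_s.png',s)
cv2.imwrite('pics/p_w.png',get_image('wrist')[:,:,::-1])
E
```

```text
clock: 22.92
position: [0.4028, -0.0269, 0.2358]
ee_rot: [-3.081, -0.36, -0.326]
force: [-0.1, 0.2, 0.6]
width: 0.006
[ 0.8    0.6   -0.1    0.003 -0.001 -0.001]
1.65 [14.6, 1.8, -5.9]
1.5 [20.8, 3.7, -8.5]
1.4 [23.2, 4.5, -9.6]
1.3 [25.7, 5.0, -10.6]
1.2 [28.3, 5.2, -11.7]
1.1 [30.9, 5.1, -12.8]
1.0 [33.5, 4.7, -13.9]
0.9 [36.1, 4.0, -15.0]
0.8 [38.6, 3.0, -16.1]
0.7 [41.0, 1.7, -17.1]
0.6 [43.2, 0.1, -18.0]
0.5 [45.3, -1.7, -18.9]
0.4 [47.2, -3.8, -19.7]
0.3 [48.8, -6.1, -20.4]
0.2 [50.2, -8.6, -21.0]
0.1 [51.4, -11.3, -21.5]
0 [52.2, -14.0, -21.9]
```

View pics/p_s.png

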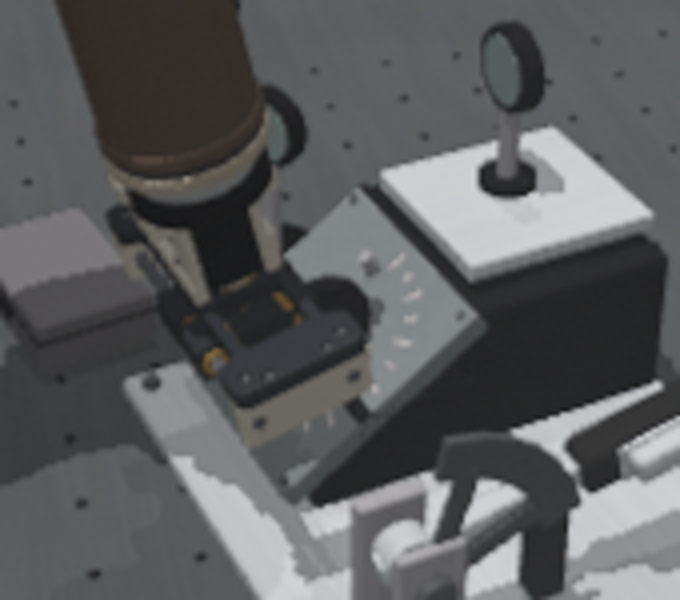

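View pics/p_w.png

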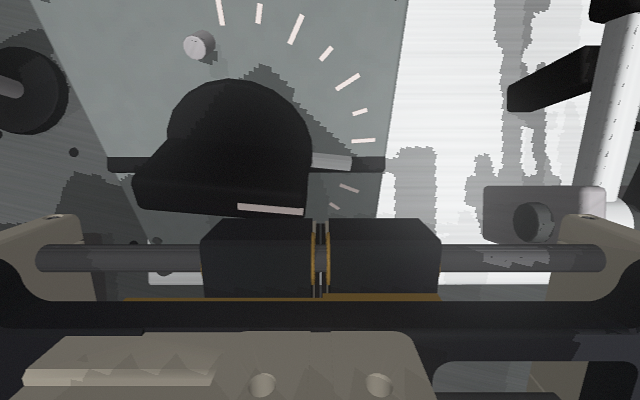

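```bash
python3 -m pendant '[[[8,1,-3,0,0,0,1],[14.6,1.8,-5.9,0,0,0,1],[17.7,2.8,-7.2,0,0,0,1],[20.8,3.7,-8.5,0,0,0,1],[23.2,4.5,-9.6,0,0,0,1],[25.7,5,-10.6,0,0,0,1],[28.3,5.2,-11.7,0,0,0,1]]]'
python3 - <<'E'
from s6 import *
B=arm.observe();B=T(B['position'],B['ee_rot'])
for a in (1.1,1.0,.9,.8,.7,.6,.5,.4,.3,.2,.1,0): print(a,row(path(a),B)[:3].tolist())
cv2.imwrite('pics/q_w.png',get_image('wrist')[:,:,::-1])
E
```

```text
clock: 23.9
position: [0.4278, -0.026, 0.2533]
ee_rot: [-3.081, -0.36, -0.326]
force: [-2.0, -0.4, -0.4]
width: 0.002
1.1 [3.2, 0.2, -0.9]
1.0 [5.8, -0.2, -2.0]
0.9 [8.4, -0.9, -3.1]
0.8 [10.9, -1.9, -4.1]
0.7 [13.3, -3.2, -5.1]
0.6 [15.5, -4.8, -6.1]
0.5 [17.6, -6.6, -7.0]
0.4 [19.5, -8.7, -7.8]
0.3 [21.1, -11.0, -8.5]
0.2 [22.5, -13.5, -9.1]
0.1 [23.7, -16.1, -9.6]
0 [24.6, -18.9, -10.0]
```

View pics/q_w.png

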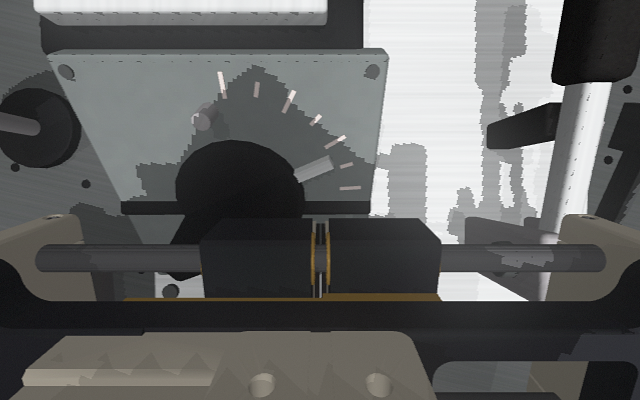

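```bash
python3 -m pendant '[[[3.2,0.2,-0.9,0,0,0,1],[5.8,-0.2,-2,0,0,0,1],[8.4,-0.9,-3.1,0,0,0,1],[10.9,-1.9,-4.1,0,0,0,1],[13.3,-3.2,-5.1,0,0,0,1],[15.5,-4.8,-6.1,0,0,0,1],[17.6,-6.6,-7,0,0,0,1],[19.5,-8.7,-7.8,0,0,0,1],[19.5,-8.7,-7.8,0,0,0,1]]]'
python3 - <<'E'
from s6 import *
B=arm.observe();B=T(B['position'],B['ee_rot'])
for a in (.3,.2,.1,0,-.1,-.2): print(a,row(path(a),B)[:3].tolist())
cv2.imwrite('pics/r_w.png',get_image('wrist')[:,:,::-1])
E
```

```text
clock: 25.08
position: [0.443, -0.0132, 0.2651]
ee_rot: [-3.081, -0.361, -0.328]
force: [-1.0, -0.3, 1.5]
width: 0.006
0.3 [1.3, -2.1, -0.6]
0.2 [2.7, -4.6, -1.2]
0.1 [3.8, -7.2, -1.7]
0 [4.7, -10.0, -2.1]
-0.1 [5.5, -10.4, -2.4]
-0.2 [6.5, -10.8, -2.8]
```

View pics/r_w.png

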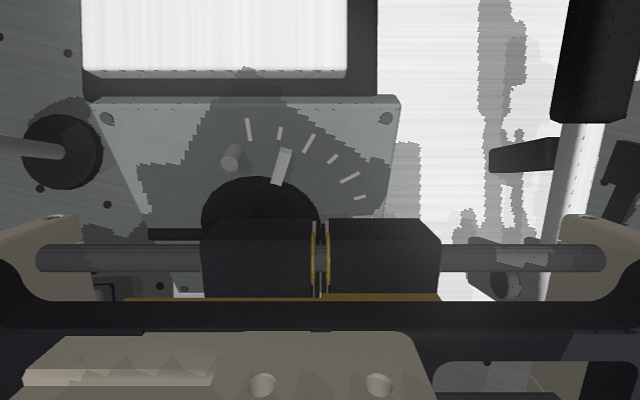

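```bash
python3 -m pendant '[[[1.3,-2.1,-0.6,0,0,0,1],[2.7,-4.6,-1.2,0,0,0,1],[3.8,-7.2,-1.7,0,0,0,1],[4.7,-10,-2.1,0,0,0,1],[4.7,-10,-2.1,0,0,0,1]]]'
python3 - <<'E'
from s6 import *
cv2.imwrite('pics/s_w.png',get_image('wrist')[:,:,::-1][60:240,150:420].repeat(2,0).repeat(2,1))
E
```

```text
clock: 25.75
position: [0.4445, -0.0029, 0.268]
ee_rot: [-3.082, -0.36, -0.327]
force: [-0.3, -2.9, -1.9]
width: 0.004
```

View pics/s_w.png

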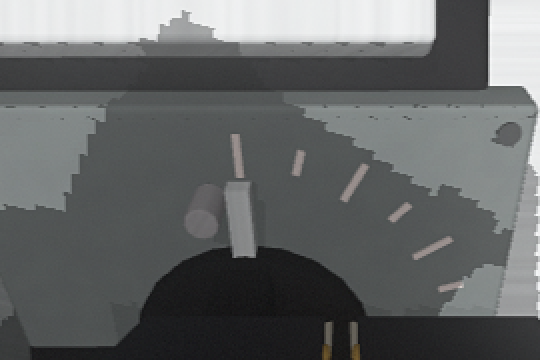

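```bash
for i in 1 2 3; do python3 -m pendant '[[[0,-1,0,0,0,0,1],[0,-1,0,0,0,0,1]]]' | grep -E "pos|force:"; done
```

```text
position: [0.4444, -0.0026, 0.268]
force: [0.4, -6.2, -2.6]
position: [0.4442, -0.0023, 0.268]
force: [0.6, -10.1, -2.6]
position: [0.4441, -0.002, 0.268]
force: [1.6, -13.3, -3.6]
```

```bash
python3 -m pendant '[[[0,8,0,0,0,0,1],[0,18,0,0,0,0,1],[0,22,-20,0,0,0,1],[0,22,-60,0,0,0,1],[0,22,-100,0,0,0,1],[0,22,-130,0,0,0,1],[0,22,-130,0,0,0,1]]]'; python3 s7.py t 0.0
```

```text
clock: 27.42
position: [0.4228, -0.0274, 0.3973]
ee_rot: [-3.079, -0.361, -0.334]
force: [0.5, 0.5, 0.3]
width: 0.003
[-0.645  0.022  0.63   2.162 -0.085  0.752 -1.298]
[-52.7, -4.7, 153.5, 0.0013, -0.0066, -0.0004]
```

View pics/t_w.png

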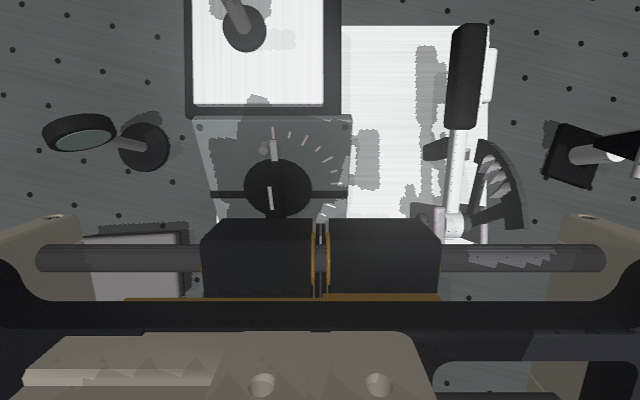

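View pics/t_s2.png

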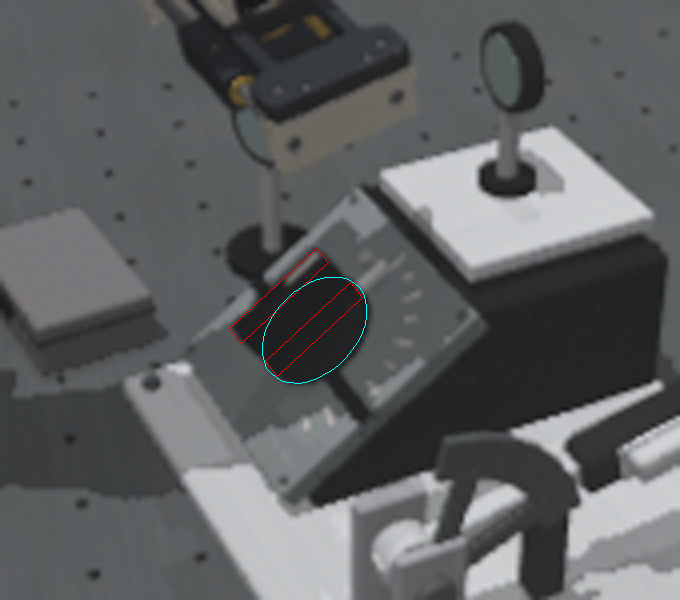

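```bash
python3 - <<'E'
from h import *
a=cv2.imread('pics/t_w.png');cv2.imwrite('pics/u.png',cv2.resize(a[110:220,200:360],None,fx=5,fy=5,interpolation=2))
from s6 import K
st=arm.observe();cm=cam('wrist',st)
for x in (.04,.056): print(proj('wrist',ap(K,[[x,0,-.022]]),cm=cm))
E
```

```text
[[273.02 153.87]]
[[271.366 138.699]]
```

View pics/u.png

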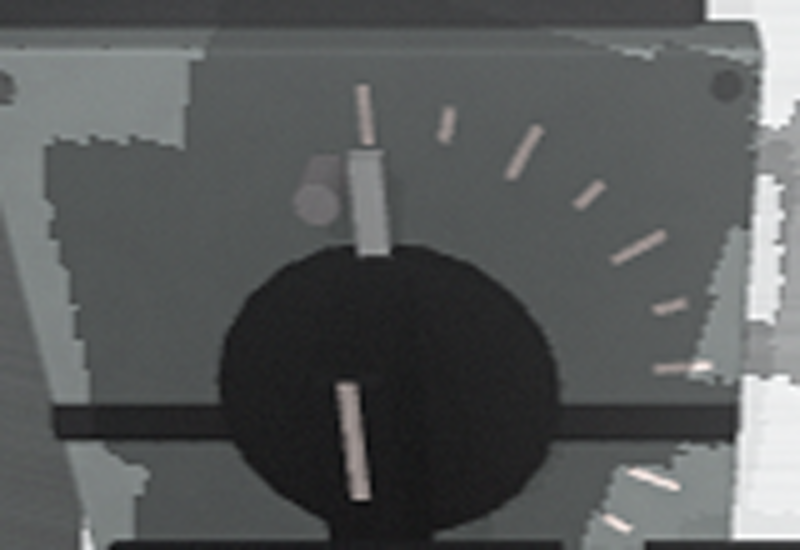

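```bash
python3 - <<'E'
from h import *
s=get_image('side')[:,:,::-1];cv2.imwrite('pics/v_s.png',s)
n=cv2.imread('pics/n_s.png'); m=cv2.resize(s[160:360,300:480],None,fx=4,fy=3,interpolation=2)
# lever region shift since release, and bystanders since start
print('lever diff',np.abs(n[240:340,280:460].astype(int)-m[240:340,280:460]).mean())
a=cv2.imread('pics/a_side.png')
for k,(x,y,w,h) in {'mirror':(385,300,60,85),'case':(218,195,55,50),'lens':(284,165,26,50)}.items():
    t=a[y:y+h,x:x+w]; r=cv2.matchTemplate(s[y-8:y+h+8,x-8:x+w+8],t,5);print(k,r.max(),np.unravel_index(r.argmax(),r.shape))
print(arm.observe()['clock'],arm.observe()['force'])
E
```

```text
lever diff 4.652222222222222
mirror 0.99955255 (np.int64(8), np.int64(8))
case 0.816635 (np.int64(8), np.int64(8))
lens 0.46602616 (np.int64(8), np.int64(8))
27.575 [-0.74943541  0.41583691  0.04494537]
```

View pics/v_s.png

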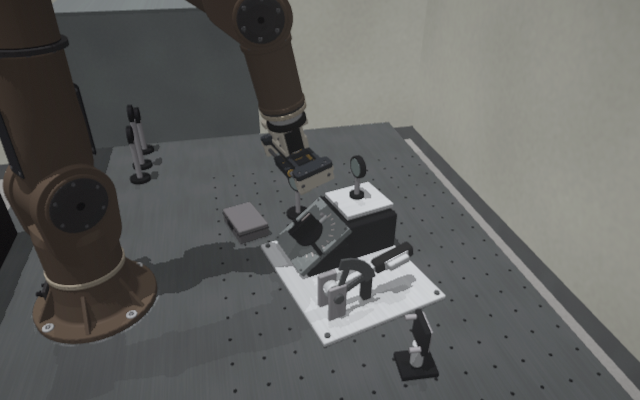

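Nothing has shifted: the mirror, case and lens post each match best at zero offset. The lever is down, the knob is at zero and the arm is clear, so I'm handing in.

```bash
python3 -c "
from cell import arm
print(arm.sign_off())"
```

```text
the job is handed in; nothing more can be done
None
```

The job is done and handed in at about 27.6 s: the lever is down on its lower stop and the knob is back at its zero stop.

**Lever:** I squeezed the grip and release button at 25 N, which left the jaws 28.6 mm apart, meaning the button was fully in. I swung the lever down until about 17 N of upward force showed it had met the stop, then opened the jaws and backed off. Pictures afterwards show the lever down, the button sprung out and the platform lowered. My estimate of the lever angle at the stop was 1.08 rad, against the stated 1.05. I put the difference down to calibration error, because the lever would not move further.

**Knob:** I turned it back by pushing the pointer side of its bar with the closed fingers rather than gripping it, because a square-on grip was at the edge of the arm's reach. Pushing on, the force rose from 3 to 13 N with almost no movement, so it was against the peg. The last picture shows the pointer on the zero tick, beside the peg.

**Last checks:**
- **Robot:** the wrist force reads about zero, so it is touching nothing.
- **Bystanders:** the mirror mount, optics case and lens post all match their starting positions in the side view. The lens post match was weak (0.47) because the gripper partly hid it.
- **Joint range:** early on, joint 7 briefly read 2.742 rad against the stated limit of 2.74. The arm's own controller held it there, and I can't tell whether that counts as passing the range.

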